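# Raise the tester's counterweighted arm and slide the tested pack out

## Task

The battery pack in the bench tester has been tested: with the fingertips, gently push the tester's counterweighted contact arm up by its front bar until it is past its balance point and stays leaning back on its rest by itself, neither flinging it nor letting it drop back onto the pack. Only then, with the hand off the arm, push the sliding nest by its upright post to the left, out from under the arm and fully against its end stop, the pack still lying in it. Pick nothing up, and leave the other things on the bench where they are.

Things in the scene. Friction and masses are not known exactly. Their poses are not given: they have to be found in the camera images.
- tester: Battery-pack tester fixed on the bench: grey base plate with slide rails, two bearing cheeks, rubber rest buffer, black terminal box. Origin on the bench under the centre of the pack as tested; x points from front bar to counterweight, y to its left along the rails. Plate x -66..176, y -92..168, 12 mm high; cheeks x 65..105, y +-81, 125 mm high. Over 35 N on any part of it is forcing it.
- pivot (a point): Point on the arm's level hinge axis, midway between the cheeks: 85 mm along the tester's x, 105 mm above the bench. The axis is parallel to the tester's y. The point's axes are the tester's.
- contact_arm (a joint): Arm angle (rad): 0 down, head on the pack; grows as the front bar goes up and back. Balance near 0.83: below it the arm falls down, above it on to its rest at 1.31. No spring; 2 N up at the bar starts it. Rising over 5 rad/s is flinging, falling over 2 dropping. Frame of two side bars, contact head on a cross beam, round counterweight behind; the head's ears lock the nest while down.
- front_bar (a point): Middle of the arm's front bar: level, black rubber sleeve 18 mm thick, 96 mm long, parallel to tester y, 186 mm from the hinge axis; arm down it is 170 mm in front of the pivot, 180 mm above the bench. Free below and in front; behind it the frame is open (118 mm wide, some 75 mm deep), so fingers slanting forward and down (25 to 45 degrees) fit 20-30 mm past it, below.
- nest (a joint): Travel of the sliding nest along its rails (m): 0 is under the head (test position), it grows toward the tester's +y (left), 0.100 is fully out against the end stop. About 1.5 N of friction; it stays where it is left.
- post (a point): On the axis of the nest's upright steel post, 59 mm above the bench, 18 mm below the post's top. Post 16 mm thick, its top 15 mm a 22 mm knob; it stands at the front end of the aluminium nest plate (72 mm wide, top 25 mm above the bench), 78 mm in front of the pack's centre, 22 mm right (-y) of it.. The point's axes are the tester's.
- tested_pack: Flat blue battery pack, 73 x 52 x 9 mm, three leads and a plug toward the front, loose between low black ledges on the nest, 25 mm above the bench. Origin on its underside, 20 mm in front of the middle of the cells; x along its length, away from the leads.
- next_pack: Another blue battery pack with leads, lying loose on the bench to the right of the tester. Not part of the job.
- multimeter: Yellow and grey handheld multimeter, 142 x 80 x 42 mm, lying loose to the left of the tester. Not part of the job.
- tweezers: Steel tweezers, 126 mm long, lying loose on the bench in front of the tester's left end. Not part of the job.
There are look-alikes about, which are no part of the job. What is shaped like the tested_pack but green or turquoise is not meant.

How it is judged (in metres and radians):
On the way, in this order (a step that is already met when the one before it is completed fails the run):
1. the arm is past its balance point and leans back on its rest by itself, the hand off the tester, the nest still in its test position (value of joint contact_arm above 1.22 rad and contact force between the arm and tester below 0.2 N and value of joint nest below 0.01 m), for 0.3 s.
2. the nest is pushed fully out to its end stop (value of joint nest above 0.094 m), for 0.2 s.
At the end, for the whole second after the job is handed in: The arm leans back on its rest at rest (angle over 1.22 rad of 1.31), the nest is out to within 6 mm of its end stop, and the pack lies flat and still in the nest (within 6 mm of its place) (value of joint contact_arm above 1.22 rad and velocity of joint contact_arm below 0.1 rad/s and value of joint nest above 0.094 m and velocity of joint nest below 0.01 m/s and x of tested_pack in the frame of post between 0.052 and 0.064 m and y of tested_pack in the frame of post between 0.016 and 0.028 m and height (world z) of tested_pack below 0.029 m and angle between tested_pack's own z axis and vertical below 0.06 rad and linear speed of tested_pack below 0.02 m/s); the robot touches nothing.
It fails at once if the nest is forced out while the arm is not yet raised (value of joint nest above 0.01 m and value of joint contact_arm below 1.1 rad).
It fails at once if the arm is flung up (over 5 rad/s) or drops back toward the pack (over 2 rad/s) (velocity of joint contact_arm above 5 rad/s or velocity of joint contact_arm below -2 rad/s).
It fails at once if the tester is pinched or forced (over 35 N) (contact force between the arm and tester above 35 N).
It fails at once if the tested pack is lifted from the nest (height (world z) of tested_pack above 0.035 m).
It fails at once if the next pack, the multimeter or the tweezers are moved or lifted (over 15 mm) (distance of any of next_pack, multimeter, tweezers from where it was at the start of the episode above 0.015 m).
It also fails if it takes over 54 s, if anything falls off the work surface, if the arm or the gripper's body presses on something with over 40 N, if the wrist force passes 120 N, or if a joint passes its speed limit or range.

## Robot

A 7-joint arm with a two-finger parallel gripper is mounted at the origin on a cart in front of the work surface, level with it; the furniture and walls round the work are solid. World frame = base frame: x ahead of the robot, y to its left, z up, the work surface at z = 0. Lengths are in m, angles in degrees, forces in N, time in s.
With the tool pointing down it reaches from about 0.375 to 0.925 m from the base axis. Payload 3.1 kg.
Tool frame: the origin (TCP) lies midway between the tips of the shut fingers; the grasp point (between the pads) lies grip_point_offset behind it (grip_point_offset is the distance from the TCP to the grasp point, in m); z points along the fingers, y is the line along which they close (so a half turn about z gives the same grasp; the last joint's range is limited). The gripper opens to 85 mm and grips with 20 to 120 N. Pads are 22 mm wide; open, the fingers measure 114 mm over their backs; the gripper's body (76 mm by 85 mm) begins 54 mm behind the grasp point. The pads swing forward as they close: fully open they stand 13 mm farther back than shut.
Start: joints at [-81.234, 21.939, 2.515, 91.553, -1.026, 66.532, -2.859], TCP at [0.161, 0.63, 0.231] pointing down, gripper open.
Joint ranges: [-149.38, 149.38], [-23.57, 123.04], [-84.95, 90], [0, 143.3], [-89.99, 269.99], [3.08, 112.72], [-163.45, 163.45]. Speed limits (degrees/s): [159.86, 159.86, 180, 180, 180, 180, 180].

## Interface

Orientations are given as a 3x3 rotation matrix whose columns are the frame's x, y, z axes.
In Python, from station import * gives the robot as it stands. The module is installed in compiled form; this text tells all that it offers.
- The arm moves only by the tool servo_tool, never from a script. Its argument "plan" is a list of rows, each a list of 7 numbers: the shift along the tool's x, y, z in m, then the turn, a rotation vector about the tool's x, y, z in rad, then the finger opening in m, from 0 to 0.0854. A call has exactly 10 rows; each row shifts and turns the commanded pose from where the row before left it, along the tool's axes as they then stand; what a row does not reach is not made up. A row lasts 1/10 s, in which the tool goes at most 50 mm and 8.59 degrees, less where a joint would pass 70% of its speed; a pose out of reach is approached as far as the arm can. A call with a gripper value outside its range is refused whole. The fingers move at their own pace and stop on an object; the grip force is fixed at half the most. Time passes only in rows, so rows that do not move let the fingers close, or fill a call up. It gives the time, the measured TCP pose, the force, the opening and the grip force at its end, in the units of the state.
- get_obs(): the state, without advancing time (a new reading comes with each control period).
- capture(name): name is "side" or "top"; returns the picture (420x560x3 uint8, red, green, blue); there is no depth.
- get_calibration(name): a dict with "fx", "fy", "cx", "cy" (pixels), "rvec" (rotation vector, rad) and "tvec" (3), from world to camera coordinates, as OpenCV has them. Camera axes: x right, y down, z forward; pixel columns grow to the right and rows downward; lengths in m; the calibration is good to about 2 mm. A picture is of the moment at which its call begins. get_calibration takes no time and is no camera call.
- finish_job(): hands the job in; it is judged then, once.
Trained networks look in the newest picture that a camera, given by its name, has taken for a name from the list of things; names that differ only in an ending like _2 or _b are one class to them, and where a whole thing is asked for, a point or a joint stands for the part that bears it (a point fixed in the world has none). Each returns a list of dicts, best first, with "score" (0 to 1); they miss things now and then, are a little off and sometimes report something else, mostly with a low value. They report only what shows in the picture. A call takes as long as a camera call. They do not tell look-alikes from the thing itself.
- find_in(camera, name): "pixel" ([row, column] in pixels, amid what is visible of it).
- silhouettes(camera, name): "region" (420x560 bool, what is visible of it) and "pixel" ([row, column] in pixels, amid what is visible of it).
The state is a dict: "time": time; "joint_positions": joint angles; "joint_velocities": joint speeds; "joint_torque": joint torques, N m; "ee_pos": TCP position; "eef_rot": TCP orientation; "contact_force": force on the tool from outside, world axes, zero at the start; "moment": the same for the moment, N m; "grip_width": finger opening in m; "grasp_force": force on a finger pad.
Only numpy, scipy, OpenCV 4.12 (cv2) and the standard library are available. Lean on these libraries where they do the work, as an engineer would, in place of code of your own. Each camera call takes 0.05 s, during which the arm holds its last target. There are 200 camera calls.

## Working session

There is one attempt and no reset: what is moved stays moved. The work goes in short steps, Python scripts to look and compute and a tool call to move; the robot and the scene stay as the last step left them, time stands still between calls to the robot, and variables do not carry over. Pictures are saved under pics/ and viewed, at most 10 in all, crops included, and the job is handed in when it is done.

Besides the shell and the picture viewer there is one more tool, called as name(argument=value, ...) on one line, values as JSON. servo_tool: Moves the arm, as the interface text tells. Its arguments: {"type":"object","properties":{"plan":{"type":"array"}},"required":["plan"]}

```bash
mkdir -p pics
cat > h.py <<'E'
from station import *
import numpy as np, cv2
def cam(n):
    c=get_calibration(n);K=np.array([[c["fx"],0,c["cx"]],[0,c["fy"],c["cy"]],[0,0,1.]])
    return K,np.array(c["rvec"],float),np.array(c["tvec"],float)
def proj(n,P):
    K,r,t=cam(n);return cv2.projectPoints(np.array(P,float).reshape(-1,3),r,t,K,None)[0].reshape(-1,2)
def ray(n,row,col,z):
    K,r,t=cam(n);R=cv2.Rodrigues(r)[0];d=R.T@np.linalg.inv(K)@[col,row,1];o=-R.T@t
    return o+d*(z-o[2])/d[2]
E
python3 - <<'E'
from h import *
for n in("top","side"):
    im=capture(n);cv2.imwrite(f"pics/{n}0.png",im[...,::-1])
    K,r,t=cam(n);print(n,-cv2.Rodrigues(r)[0].T@t)
    for k,z in(("front_bar",.18),("post",.059),("tested_pack",.03),("tester",.03),("next_pack",.005),("multimeter",.03),("tweezers",.003)):
        for d in find_in(n,k)[:3]:print(n,k,round(d["score"],2),np.round(d["pixel"]),ray(n,*d["pixel"],z).round(3))
o=get_obs();print(o["time"],o["ee_pos"],np.round(o["eef_rot"],3))
E
```

```text
top [0.54014424 0.10256769 0.97089353]
top front_bar 0.68 [233. 301.] [0.588 0.071 0.18 ]
top post 0.69 [261. 292.] [0.532 0.085 0.059]
top tested_pack 0.79 [127. 302.] [0.857 0.065 0.03 ]
top tested_pack 0.72 [229. 298.] [0.606 0.072 0.03 ]
top tested_pack 0.69 [246. 391.] [ 0.57  -0.148  0.03 ]
top tester 0.96 [218. 281.] [0.632 0.111 0.03 ]
top next_pack 0.76 [286. 362.] [ 0.474 -0.085  0.005]
top next_pack 0.57 [262. 287.] [0.529 0.095 0.005]
side [0.6488751  0.90370251 0.43883596]
side front_bar 0.73 [225. 346.] [0.537 0.3   0.18 ]
side front_bar 0.55 [200. 305.] [0.596 0.185 0.18 ]
side front_bar 0.33 [315. 325.] [0.596 0.542 0.18 ]
side post 0.59 [248. 330.] [0.537 0.142 0.059]
side tested_pack 0.89 [253. 184.] [0.846 0.121 0.03 ]
side tested_pack 0.54 [251. 313.] [0.566 0.097 0.03 ]
side tested_pack 0.43 [218. 312.] [ 0.555 -0.092  0.03 ]
side tester 0.82 [253. 283.] [0.634 0.111 0.03 ]
side next_pack 0.52 [222. 346.] [ 0.458 -0.126  0.005]
side multimeter 0.6 [313. 327.] [0.561 0.326 0.03 ]
side tweezers 0.49 [302. 374.] [0.461 0.25  0.003]
0.8 [0.16129942 0.62966933 0.23130828] [[-0.969  0.248 -0.   ]
 [ 0.248  0.969  0.   ]
 [ 0.     0.    -1.   ]]
```

View pics/top0.png

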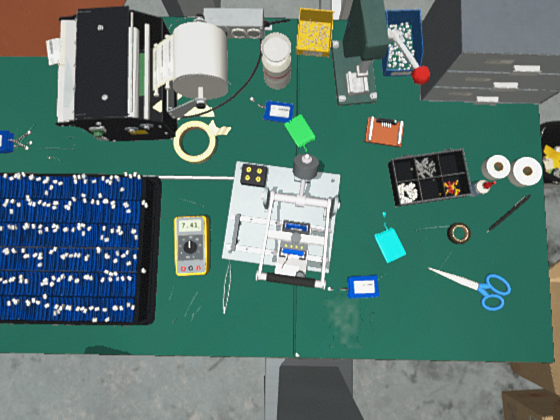

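View pics/side0.png

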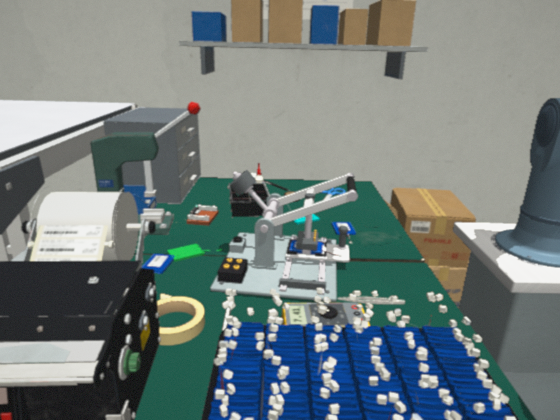

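The top view shows the tester with its plate corners near col,row (238,162), (223,260), (325,287) and (341,168). The front bar runs from (260,275) to (325,284). The tweezers are at (227,288), the next pack at (363,287) and the multimeter at (191,245). I'll fit the tester pose and check it on an overlay.

```bash
cat >> h.py <<'E'
def T2w(p,P):
    P=np.array(P,float).reshape(-1,3);c,s=np.cos(p[2]),np.sin(p[2])
    return np.c_[p[0]+c*P[:,0]-s*P[:,1],p[1]+s*P[:,0]+c*P[:,1],P[:,2]]
E
python3 - <<'E'
from h import *
from scipy.optimize import least_squares
P=[[.176,.168,.012],[-.066,.168,.012],[-.085,.048,.18],[-.085,-.048,.18]]
px=np.array([[238,162],[223,260],[260,275],[325,284]],float)
f=lambda p:(proj("top",T2w(p,P))-px).ravel()
s=least_squares(f,[.61,.07,-.1],loss="soft_l1");print(s.x.round(4),np.degrees(s.x[2]),f(s.x).round(1))
p=s.x
pts=P+[[-.066,-.092,.012],[.176,-.092,.012],[-.078,-.022,.077],[.085,.081,.125],[.085,-.081,.125],[-.085,0,.18]]
W=T2w(p,pts)
for n,(x0,y0,w,h) in dict(top=(200,140,180,170),side=(200,160,200,150)).items():
    im=cv2.imread(f"pics/{n}0.png")[y0:y0+h,x0:x0+w];im=cv2.resize(im,None,fx=3.4,fy=3.4,interpolation=2)
    for q in proj(n,W):cv2.circle(im,tuple(int(v) for v in (q-[x0,y0]+.5)*3.4),3,(0,0,255),1)
    cv2.imwrite(f"pics/{n}1.png",im)
E
```

```text
[ 0.579   0.0746 -0.1124] -6.442150666966555 [-0.4 -0.4  0.4 -0.6  9.2  2.4 -7.4 -0.2]
```

View pics/top1.png

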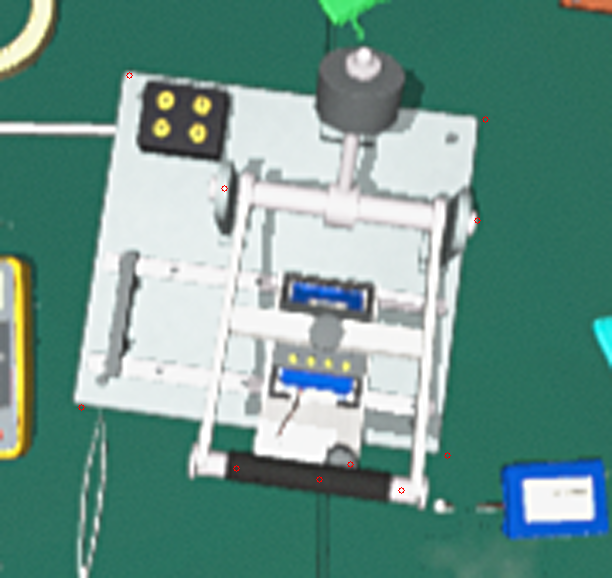

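View pics/side1.png

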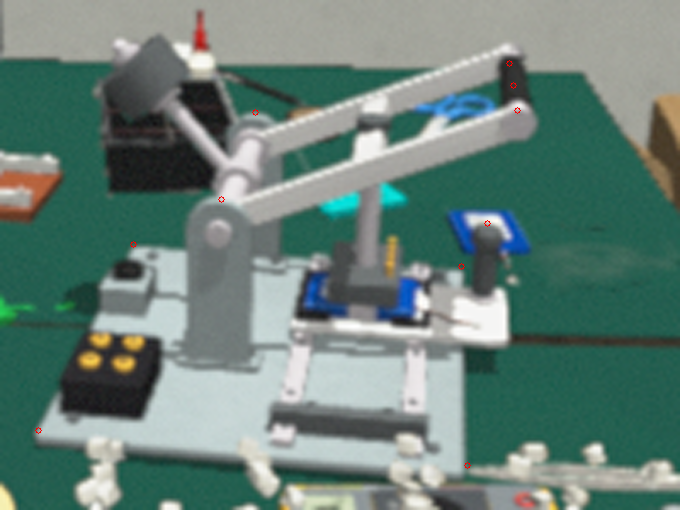

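Run:
```python
from h import *
from scipy.optimize import least_squares
P=[[.176,.168,.012],[-.066,.168,.012],[-.066,-.092,.012],[.176,-.092,.012],[-.085,.048,.18],[-.085,-.048,.18],[-.078,-.022,.077]]
px=np.array([[237.1,161.5],[222.6,258.5],[328.5,272.9],[340.3,174.7],[267.6,278.8],[314.7,283.2],[300.9,274]])
P2=[[-.066,.168,.012],[.176,.168,.012],[-.085,.048,.18],[-.085,-.048,.18]]
p2=np.array([[200+465/3.4,160+474/3.4],[200+38/3.4,160+444/3.4],[200+520/3.4,160+104/3.4],[200+512/3.4,160+62/3.4]])
f=lambda p:np.r_[(proj("top",T2w(p,P))-px).ravel(),(proj("side",T2w(p,P2))-p2).ravel()]
s=least_squares(f,[.61,.07,-.1],loss="soft_l1");p=s.x;print(p.round(4),np.degrees(p[2]),f(p).reshape(-1,2).round(1))
print(T2w(p,[[-.085,0,.18],[-.078,-.022,.059],[.085,0,.105]]).round(4))
```

```text
[ 0.5791  0.0788 -0.1124] -6.437638774266469 [[-1.2  0.1]
 [-1.   0.8]
 [ 0.7  0.5]
 [ 0.2 -0. ]
 [-0.6 -1.4]
 [ 0.8  0.5]
 [-0.3  1.9]
 [ 0.5 -1.6]
 [-0.6 -3.1]
 [-1.1  2.1]
 [-1.   0.6]]
[[0.4946 0.0884 0.18  ]
 [0.4991 0.0657 0.059 ]
 [0.6635 0.0693 0.105 ]]
```

```bash
cat >> h.py <<'E'
from scipy.spatial.transform import Rotation as Ro
TP=np.array([.5791,.0788,-.1124])
def tool(slant,yaw=TP[2]):
    s=np.radians(slant);x=[-np.sin(s),0,-np.cos(s)];z=[np.cos(s),0,-np.sin(s)]
    return Ro.from_euler("z",yaw).as_matrix()@np.array([x,[0,1,0],z]).T
def rows(p0,R0,p1,R1,N):
    "N equal-body-twist-free rows: straight line, slerp"
    rv=Ro.from_matrix(R0.T@R1).as_rotvec()/N;out=[]
    p,R=np.array(p0,float),np.array(R0,float)
    for i in range(N):
        q=np.array(p0)+(np.array(p1)-p0)*(i+1)/N
        d=np.round(R.T@(q-p),3);r=np.round(Ro.from_matrix(R.T@(R0@Ro.from_rotvec(rv*(i+1)).as_matrix())).as_rotvec(),3)
        p=p+R@d;R=R@Ro.from_rotvec(r).as_matrix();out.append([*d,*r])
    return out,p,R
E
python3 - <<'E'
from h import *
a=np.radians(40);d=np.array([np.cos(a),0,-np.sin(a)]);n=np.array([np.sin(a),0,np.cos(a)])
tgt=np.array([-.085,0,.18])-.028*n+.025*d
pre=tgt-.09*d-0.01*n
W=T2w(TP,[pre,tgt]);print(W.round(3))
o=get_obs()
mid=W[0]+[0,.0,.06]
for r in rows(o["ee_pos"],np.array(o["eef_rot"]),mid,tool(40),20)[0]:print([float(v) for v in r])
E
```

```text
[[0.421 0.097 0.193]
 [0.496 0.088 0.142]]
[-0.019, -0.023, -0.001, -0.003, -0.044, -0.006]
[-0.019, -0.022, -0.0, -0.003, -0.043, -0.007]
[-0.019, -0.023, 0.0, -0.003, -0.044, -0.006]
[-0.019, -0.023, 0.001, -0.003, -0.043, -0.007]
[-0.018, -0.023, 0.002, -0.003, -0.044, -0.006]
[-0.019, -0.023, 0.003, -0.003, -0.043, -0.007]
[-0.018, -0.024, 0.003, -0.003, -0.044, -0.006]
[-0.017, -0.023, 0.004, -0.003, -0.043, -0.007]
[-0.018, -0.024, 0.005, -0.003, -0.044, -0.006]
[-0.017, -0.024, 0.006, -0.003, -0.044, -0.007]
[-0.016, -0.023, 0.006, -0.003, -0.043, -0.006]
[-0.016, -0.024, 0.007, -0.003, -0.044, -0.007]
[-0.016, -0.024, 0.007, -0.003, -0.043, -0.006]
[-0.015, -0.025, 0.008, -0.003, -0.044, -0.007]
[-0.015, -0.024, 0.009, -0.003, -0.043, -0.006]
[-0.014, -0.024, 0.009, -0.003, -0.044, -0.006]
[-0.013, -0.025, 0.009, -0.003, -0.044, -0.007]
[-0.013, -0.025, 0.01, -0.003, -0.043, -0.006]
[-0.012, -0.025, 0.011, -0.003, -0.044, -0.007]
[-0.012, -0.024, 0.011, -0.003, -0.043, -0.006]
```

servo_tool(plan=[[-0.019, -0.023, -0.001, -0.003, -0.044, -0.006, 0], [-0.019, -0.022, 0, -0.003, -0.043, -0.007, 0], [-0.019, -0.023, 0, -0.003, -0.044, -0.006, 0], [-0.019, -0.023, 0.001, -0.003, -0.043, -0.007, 0], [-0.018, -0.023, 0.002, -0.003, -0.044, -0.006, 0], [-0.019, -0.023, 0.003, -0.003, -0.043, -0.007, 0], [-0.018, -0.024, 0.003, -0.003, -0.044, -0.006, 0], [-0.017, -0.023, 0.004, -0.003, -0.043, -0.007, 0], [-0.018, -0.024, 0.005, -0.003, -0.044, -0.006, 0], [-0.017, -0.024, 0.006, -0.003, -0.044, -0.007, 0]])

```text
time: 1.8
ee_pos: [0.292, 0.3618, 0.2423]
eef_rot: [[-0.889, 0.18, 0.42], [0.17, 0.984, -0.062], [-0.424, 0.016, -0.905]]
contact_force: [1.0, -0.0, 1.0]
grip_width: -0.0
grasp_force: 0.0
```

servo_tool(plan=[[-0.016, -0.023, 0.006, -0.003, -0.043, -0.006, 0], [-0.016, -0.024, 0.007, -0.003, -0.044, -0.007, 0], [-0.016, -0.024, 0.007, -0.003, -0.043, -0.006, 0], [-0.015, -0.025, 0.008, -0.003, -0.044, -0.007, 0], [-0.015, -0.024, 0.009, -0.003, -0.043, -0.006, 0], [-0.014, -0.024, 0.009, -0.003, -0.044, -0.006, 0], [-0.013, -0.025, 0.009, -0.003, -0.044, -0.007, 0], [-0.013, -0.025, 0.01, -0.003, -0.043, -0.006, 0], [-0.012, -0.025, 0.011, -0.003, -0.044, -0.007, 0], [-0.012, -0.024, 0.011, -0.003, -0.043, -0.006, 0]])

```text
time: 2.8
ee_pos: [0.4073, 0.1446, 0.2741]
eef_rot: [[-0.693, 0.127, 0.71], [0.105, 0.992, -0.075], [-0.714, 0.023, -0.7]]
contact_force: [-0.2, 0.3, 0.4]
grip_width: -0.0003
grasp_force: 0.0
```

servo_tool(plan=[[0, 0, 0, 0, 0, 0, 0], [0, 0, 0, 0, 0, 0, 0], [0, 0, 0, 0, 0, 0, 0], [0, 0, 0, 0, 0, 0, 0], [0, 0, 0, 0, 0, 0, 0], [0, 0, 0, 0, 0, 0, 0], [0, 0, 0, 0, 0, 0, 0], [0, 0, 0, 0, 0, 0, 0], [0, 0, 0, 0, 0, 0, 0], [0, 0, 0, 0, 0, 0, 0]])

```text
time: 3.8
ee_pos: [0.4072, 0.1441, 0.2739]
eef_rot: [[-0.692, 0.129, 0.71], [0.104, 0.991, -0.078], [-0.714, 0.02, -0.7]]
contact_force: [-0.1, -0.5, -1.2]
grip_width: 0.0
grasp_force: 0.0
```

```bash
python3 -c "
from h import *
o=get_obs();print(o['joint_positions'],o['joint_velocities'],o['ee_pos']);print(np.round(tool(40),3))"
```

```text
[-47.85497711 -23.51271176  -4.34071953 143.245475    53.36918605
  46.81458842  -3.59195084] [ 0.1853156   0.03123813 -0.09500867 -0.01176005  0.02609402 -0.0336671
  0.03497863] [0.40723358 0.1440501  0.27388572]
[[-0.639  0.112  0.761]
 [ 0.072  0.994 -0.086]
 [-0.766  0.    -0.643]]
```

```bash
cat >> h.py <<'E'
def go(tx,slant,N,yaw=TP[2]):
    o=get_obs();p1=T2w(TP,[tx])[0];r,p,R=rows(o["ee_pos"],np.array(o["eef_rot"]),p1,tool(slant,yaw),N)
    print("to",p1.round(4));print([[float(v) for v in x]+[0] for x in r])
def st():
    o=get_obs();q=np.array(o["ee_pos"]);c,s=np.cos(TP[2]),np.sin(TP[2]);d=q-[TP[0],TP[1],0]
    R=np.array(o["eef_rot"]);z=R[:,2]
    print(o["time"],"tester",np.round([c*d[0]+s*d[1],-s*d[0]+c*d[1],q[2]],4),"slant",np.degrees(np.arctan2(-z[2],c*z[0]+s*z[1])).round(1),"q",np.round(o["joint_positions"],1),"F",np.round(o["contact_force"],1))
E
python3 -c "
from h import *
st();go([-.14,0,.15],50,10)"
```

```text
3.8 tester [-0.1781  0.0456  0.2739] slant 44.4 q [-47.9 -23.5  -4.3 143.2  53.4  46.8  -3.6] F [-0.1 -0.5 -1.2]
to [0.44   0.0945 0.15  ]
[[0.006, -0.005, 0.011, 0.0, 0.01, -0.003, 0], [0.006, -0.004, 0.012, 0.001, 0.01, -0.002, 0], [0.006, -0.005, 0.011, 0.0, 0.009, -0.003, 0], [0.006, -0.005, 0.012, 0.0, 0.01, -0.002, 0], [0.005, -0.005, 0.011, 0.001, 0.01, -0.003, 0], [0.006, -0.004, 0.012, 0.0, 0.01, -0.003, 0], [0.005, -0.005, 0.012, 0.001, 0.009, -0.002, 0], [0.006, -0.004, 0.012, -0.0, 0.01, -0.003, 0], [0.005, -0.005, 0.012, 0.0, 0.01, -0.002, 0], [0.005, -0.005, 0.011, 0.001, 0.01, -0.003, 0]]
```

servo_tool(plan=[[0.006, -0.005, 0.011, 0.0, 0.01, -0.003, 0], [0.006, -0.004, 0.012, 0.001, 0.01, -0.002, 0], [0.006, -0.005, 0.011, 0.0, 0.009, -0.003, 0], [0.006, -0.005, 0.012, 0.0, 0.01, -0.002, 0], [0.005, -0.005, 0.011, 0.001, 0.01, -0.003, 0], [0.006, -0.004, 0.012, 0.0, 0.01, -0.003, 0], [0.005, -0.005, 0.012, 0.001, 0.009, -0.002, 0], [0.006, -0.004, 0.012, 0, 0.01, -0.003, 0], [0.005, -0.005, 0.012, 0.0, 0.01, -0.002, 0], [0.005, -0.005, 0.011, 0.001, 0.01, -0.003, 0]])

```text
time: 4.8
ee_pos: [0.4437, 0.1078, 0.1782]
eef_rot: [[-0.755, 0.118, 0.645], [0.089, 0.993, -0.077], [-0.649, -0.001, -0.76]]
contact_force: [-0.7, 0.5, 0.7]
grip_width: -0.0001
grasp_force: 0.0
```

```bash
python3 -c "
from h import *
st();go([-.087,0,.140],43,10)"
```

```text
4.8 tester [-0.1378  0.0137  0.1782] slant 49.5 q [ 42.9 -21.4 -70.3 143.2  20.1  11.8  32.7] F [-0.7  0.5  0.7]
to [0.4926 0.0886 0.14  ]
[[-0.001, -0.001, 0.006, -0.0, -0.011, -0.0, 0], [-0.002, -0.002, 0.006, -0.001, -0.012, -0.001, 0], [-0.001, -0.001, 0.007, -0.0, -0.011, -0.0, 0], [-0.001, -0.001, 0.006, -0.001, -0.011, -0.001, 0], [-0.001, -0.002, 0.006, -0.0, -0.012, 0.0, 0], [-0.001, -0.001, 0.006, -0.001, -0.011, -0.0, 0], [-0.001, -0.001, 0.007, -0.0, -0.011, -0.001, 0], [-0.001, -0.002, 0.006, -0.001, -0.012, -0.0, 0], [-0.001, -0.001, 0.006, -0.0, -0.011, -0.001, 0], [-0.001, -0.001, 0.007, -0.001, -0.011, 0.0, 0]]
```

servo_tool(plan=[[-0.001, -0.001, 0.006, 0, -0.011, 0, 0], [-0.002, -0.002, 0.006, -0.001, -0.012, -0.001, 0], [-0.001, -0.001, 0.007, 0, -0.011, 0, 0], [-0.001, -0.001, 0.006, -0.001, -0.011, -0.001, 0], [-0.001, -0.002, 0.006, 0, -0.012, 0.0, 0], [-0.001, -0.001, 0.006, -0.001, -0.011, 0, 0], [-0.001, -0.001, 0.007, 0, -0.011, -0.001, 0], [-0.001, -0.002, 0.006, -0.001, -0.012, 0, 0], [-0.001, -0.001, 0.006, 0, -0.011, -0.001, 0], [-0.001, -0.001, 0.007, -0.001, -0.011, 0.0, 0]])

```text
time: 5.8
ee_pos: [0.4824, 0.0889, 0.172]
eef_rot: [[-0.687, 0.126, 0.716], [0.062, 0.992, -0.114], [-0.724, -0.034, -0.689]]
contact_force: [-52.4, 2.5, 40.5]
grip_width: -0.0003
grasp_force: 27.0
```

```bash
python3 -c "
from h import *
st();go([-.087,0,.140],43,10)
im=capture('side');cv2.imwrite('pics/side2.png',cv2.resize(im[130:330,180:460,::-1],None,fx=2.8,fy=2.8,interpolation=2))"
```

```text
5.8 tester [-0.0972 -0.0008  0.172 ] slant 43.6 q [ 58.3 -13.6 -84.9 143.2  88.   14.4 -30.5] F [-52.4   2.5  40.5]
to [0.4926 0.0886 0.14  ]
[[0.002, 0.0, 0.003, -0.003, -0.001, 0.002, 0], [0.001, 0.0, 0.003, -0.004, -0.001, 0.001, 0], [0.002, 0.001, 0.003, -0.003, -0.001, 0.002, 0], [0.001, -0.0, 0.003, -0.003, -0.001, 0.001, 0], [0.002, -0.0, 0.003, -0.004, -0.001, 0.002, 0], [0.002, 0.0, 0.003, -0.003, -0.001, 0.001, 0], [0.001, 0.0, 0.003, -0.003, -0.001, 0.002, 0], [0.002, 0.0, 0.002, -0.003, -0.001, 0.001, 0], [0.002, 0.0, 0.003, -0.004, -0.001, 0.002, 0], [0.001, 0.0, 0.003, -0.003, -0.001, 0.001, 0]]
```

View pics/side2.png

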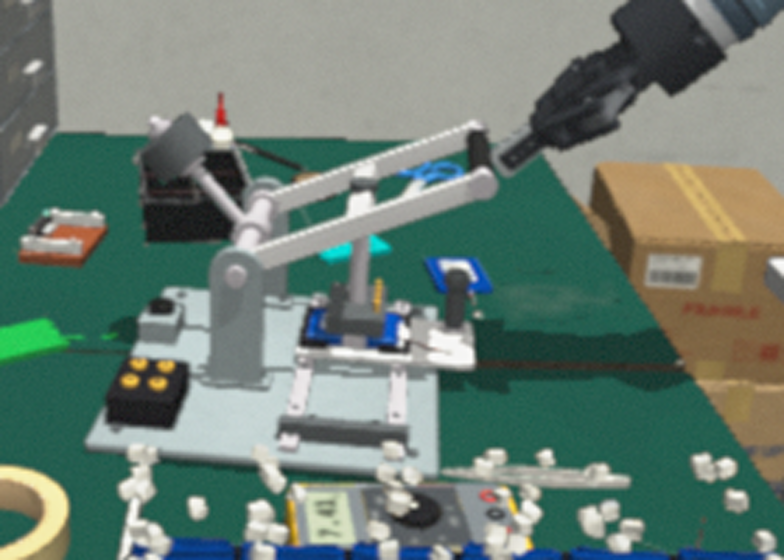

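The fingertips met the bar at about 66 N because joint limits stopped the tool short of the planned pose. I'm backing off along the tool axis.

servo_tool(plan=[[0, 0, -0.008, 0, 0, 0, 0], [0, 0, -0.008, 0, 0, 0, 0], [0, 0, -0.008, 0, 0, 0, 0], [0, 0, -0.008, 0, 0.01, 0, 0], [0, 0, -0.008, 0, 0.02, 0, 0], [0, 0, -0.008, 0, 0.02, 0, 0], [0, 0, -0.008, 0, 0.02, 0, 0], [0, 0, -0.008, 0, 0.02, 0, 0], [0, 0, -0.008, 0, 0.02, 0, 0], [0, 0, -0.008, 0, 0.02, 0, 0]])

```text
time: 6.85
ee_pos: [0.4311, 0.1034, 0.2279]
eef_rot: [[-0.786, 0.126, 0.606], [0.091, 0.992, -0.089], [-0.612, -0.015, -0.791]]
contact_force: [1.0, 0.3, 0.3]
grip_width: 0.0001
grasp_force: 0.0
```

```bash
cat > fit.py <<'E'
from h import *
from scipy.optimize import least_squares
import itertools,json
o=get_obs();st()
D=[([-81.234,21.939,2.515,91.553,-1.026,66.532,-2.859],[.1613,.6297,.2313],[[-.969,.248,0],[.248,.969,0],[0,0,-1]]),
([-47.855,-23.513,-4.341,143.245,53.369,46.815,-3.592],[.4072,.1441,.2739],[[-.692,.129,.71],[.104,.991,-.078],[-.714,.02,-.7]]),
([42.9,-21.4,-70.3,143.2,20.1,11.8,32.7],[.4437,.1078,.1782],[[-.755,.118,.645],[.089,.993,-.077],[-.649,-.001,-.76]]),
(list(o["joint_positions"]),list(o["ee_pos"]),np.array(o["eef_rot"]).tolist())]
Rz=lambda a:Ro.from_euler("z",a).as_matrix();Ry=lambda a:Ro.from_euler("y",a).as_matrix()
def fk(q,v,s):
    q=np.radians(q);b,c,h,L1,a1,L2,a2,L3,a3,a0=v
    R=Rz(b)@Rz(s[0]*q[0]);p=np.array([0,0,h])+R@[a0,0,0]
    R=R@Ry(q[1])@Rz(s[1]*q[2]);p=p+R@[a1,0,L1]
    R=R@Ry(q[3])@Rz(s[2]*q[4]);p=p+R@[a2,0,L2]
    R=R@Ry(q[5]);p=p+R@[a3,0,L3]
    return p,R@Rz(s[3]*q[6]+c)
if __name__=="__main__":
    best=None
    for s in itertools.product([1,-1],repeat=4):
        def f(v):
            e=[]
            for q,p,R in D:
                P,M=fk(q,v,s);e+=[P-p,(Ro.from_matrix(M.T@np.array(R))).as_rotvec()]
            return np.concatenate(e)
        for b,c in itertools.product([0,1.57,3.14,-1.57],repeat=2):
            r=least_squares(f,[b,c,.3,.35,0,.35,0,.25,0,0])
            if best is None or r.cost<best[0]-1e-9:best=(r.cost,s,r.x,r.fun)
    print(best[0],best[1],best[2].round(4));print(best[3].reshape(-1,6).round(3))
    json.dump([list(best[1]),best[2].tolist()],open("kin.json","w"))
E
python3 fit.py
```

```text
6.85 tester [-0.1499  0.0078  0.2279] slant 52.3 q [  7.5 -19.7 -38.2 140.6  25.4  27.6  31.1] F [1.  0.3 0.3]
0.0006530704235151489 (-1, -1, -1, -1) [-0.0159  1.5582  0.3735  0.4851 -0.0234  0.5597  0.0631  0.3195 -0.0204
 -0.0194]
[[-0.029  0.005  0.001 -0.    -0.    -0.003]
 [ 0.004  0.     0.002 -0.011  0.001  0.001]
 [-0.001 -0.002  0.001 -0.01   0.001  0.002]
 [-0.003  0.006 -0.004 -0.01  -0.     0.   ]]
```

```bash
cat > fit2.py <<'E'
from fit import *
D.append(([58.3,-13.6,-84.9,143.2,88.0,14.4,-30.5],[.4824,.0889,.172],[[-.687,.126,.716],[.062,.992,-.114],[-.724,-.034,-.689]]))
def fk2(q,v):
    q=np.radians(q);b,c,h,L1,a1,L2,a2,L3,a3,y0,y1,y2,y3,rx,ry=v
    R=Ro.from_euler("xy",[rx,ry]).as_matrix()@Rz(b)@Rz(-q[0]);p=np.array([0,0,h])+R@[0,y0,0]
    R=R@Ry(q[1])@Rz(-q[2]);p=p+R@[a1,y1,L1]
    R=R@Ry(q[3])@Rz(-q[4]);p=p+R@[a2,y2,L2]
    R=R@Ry(q[5]);p=p+R@[a3,y3,L3]
    return p,R@Rz(-q[6]+c)
v0=np.array([0,np.pi/2,.37,.45,0,.45,0,.3,0,0,0,0,0,0,0])
if __name__=="__main__":
    w=np.array([.01,.01,.1,.2,.1,.2,.1,.2,.1,.05,.05,.05,.05,.01,.01])
    def f(v):
        e=[(v-v0)/w*.001]
        for q,p,R in D:
            P,M=fk2(q,v);e+=[P-p,.3*Ro.from_matrix(M.T@np.array(R)).as_rotvec()]
        return np.concatenate(e)
    r=least_squares(f,v0);print(r.x.round(4));print(r.fun[15:].reshape(-1,6).round(4))
    np.save("kin.npy",r.x)
E
python3 fit2.py
```

```text
6.85 tester [-0.1499  0.0078  0.2279] slant 52.3 q [  7.5 -19.7 -38.2 140.6  25.4  27.6  31.1] F [1.  0.3 0.3]
[-2.0000e-04  1.5709e+00  3.0070e-01  4.9120e-01 -7.0000e-04  5.0760e-01
  4.0000e-04  3.2290e-01  1.0000e-04 -2.1400e-02 -1.8700e-02 -6.0000e-04
 -6.0000e-04 -1.0000e-04  4.0000e-04]
[[ 0.0001 -0.0001  0.0001 -0.0001 -0.0001 -0.0002]
 [ 0.      0.0002  0.      0.0001 -0.     -0.0001]
 [ 0.      0.0003  0.0002  0.0001  0.0003  0.0004]
 [-0.0001 -0.0003 -0.0003 -0.0001 -0.0001 -0.0001]
 [ 0.     -0.0001  0.0001 -0.0002 -0.     -0.0001]]
```

```bash
cat > ik.py <<'E'
from fit2 import *
V=np.load("kin.npy")
lo=np.array([-149.38,-23.57,-84.95,0,-89.99,3.08,-163.45]);hi=np.array([149.38,123.04,90,143.3,269.99,112.72,163.45])
def ik(p,R,q0,reg=1e-4,margin=0):
    def f(q):
        P,M=fk2(q,V);return np.r_[(P-p)*10,Ro.from_matrix(M.T@R).as_rotvec()*3,reg*(q-q0)]
    r=least_squares(f,np.clip(q0,lo+margin+.1,hi-margin-.1),bounds=(lo+margin,hi-margin))
    P,M=fk2(r.x,V);return r.x,np.linalg.norm(P-p),np.linalg.norm(Ro.from_matrix(M.T@R).as_rotvec())
def contact(th,psi,slant,roll,yc=0,past=.028,gap=.026):
    "pose in world; finger heading psi (deg, tester), slant down, roll; rigidly rotated by arm angle th"
    s,a=np.radians(slant),np.radians(psi)
    d=np.array([np.cos(s)*np.cos(a),np.cos(s)*np.sin(a),-np.sin(s)])
    n=np.cross(d,[0,1,0]);n/=np.linalg.norm(n);n*=np.sign(n[2])
    p=np.array([-.085,yc,.18])-gap*n+past*d
    y=np.cross(n,d);y/=np.linalg.norm(y);x=np.cross(y,d);R=np.array([x,y,d]).T@Rz(np.radians(roll))
    A=Ry(th);piv=np.array([.085,0,.105]);p=piv+A@(p-piv);R=A@R
    return T2w(TP,[p])[0],Rz(TP[2])@R
E
cat > s.py <<'E'
from ik import *
rng=np.random.default_rng(0);res=[]
for psi in(-75,-60,-45,-30,-15,0,30,50):
  for sl in(25,35,45,55):
    for roll in(0,90,180,-90):
      p,R=contact(0,psi,sl,roll)
      for k in range(4):
        q,e,_=ik(p,R,rng.uniform(lo,hi) if k else np.array([-40,0,0,120,40,40,0.]),margin=8)
        if e<.002:
            if _>.02:continue
            res.append((min(np.min(q-lo),np.min(hi-q)),psi,sl,roll,q.round()))
res.sort(key=lambda r:(r[1],r[2],-r[0]))
for r in res:print(round(r[0],1),*r[1:])
E
python3 s.py | grep -v time
```

```text
6.85 tester [-0.1499  0.0078  0.2279] slant 52.3 q [  7.5 -19.7 -38.2 140.6  25.4  27.6  31.1] F [1.  0.3 0.3]
30.3 -75 25 90 [-62.  36.  22. 113.  40.  79. -88.]
29.4 -75 25 90 [-84.  47.  51. 114.  23.  68. -72.]
28.7 -75 25 0 [-50.  34.   8. 112.  45.  84.  -3.]
28.6 -75 25 90 [-50.  34.   8. 112.  45.  84. -93.]
25.0 -75 25 -90 [-42.  34.  -2. 112.  49.  88.  85.]
12.1 -75 25 180 [ -91.   57.   62.  114.   11.   64. -151.]
8.0 -75 25 -90 [-10.  41. -41. 110.  62. 105.  75.]
8.0 -75 25 -90 [-10.  41. -41. 110.  62. 105.  75.]
8.0 -75 25 180 [ -89.   53.   59.  114.   16.   65. -155.]
8.0 -75 25 180 [ -89.   53.   59.  114.   16.   65. -155.]
8.0 -75 25 0 [-10.  41. -41. 110.  62. 105. -15.]
29.7 -75 35 -90 [-37.  28.  -5. 114.  46.  82.  96.]
29.3 -75 35 0 [-46.  28.   5. 114.  43.  79.   8.]
28.8 -75 35 90 [-56.  28.  17. 115.  39.  75. -78.]
28.5 -75 35 90 [-62.  30.  25. 115.  36.  73. -76.]
28.4 -75 35 90 [-30.  28. -13. 113.  48.  84. -86.]
27.6 -75 35 -90 [-85.  41.  54. 116.  19.  64. 120.]
25.0 -75 35 -90 [-21.  30. -24. 113.  52.  88.  91.]
19.7 -75 35 0 [-11.  33. -37. 1
[... 8553 characters left out ...]
  6. -49. 135.  63.  36. -93.]
8.0 -15 55 0 [ 17.   6. -49. 135.  64.  36.  -3.]
8.0 -15 55 90 [ 17.   6. -49. 135.  64.  36. -93.]
8.0 -15 55 -90 [ 17.   6. -49. 135.  64.  36.  87.]
8.0 50 55 -90 [  40.    4.  -43.  135.  -55.   24. -135.]
8.0 50 55 90 [ 73.  12. -77. 134. -35.  19.  29.]
8.0 50 55 90 [ 40.   4. -43. 135. -55.  24.  45.]
8.0 50 55 180 [ 40.   4. -43. 135. -55.  24. -45.]
8.0 50 55 180 [ 40.   4. -43. 135. -55.  24. -45.]
8.0 50 55 90 [ 40.   4. -43. 135. -55.  24.  45.]
8.0 50 55 -90 [  40.    4.  -42.  135.  -55.   24. -135.]
8.0 50 55 0 [ 73.  12. -77. 134. -35.  19. 119.]
8.0 50 55 0 [ 73.  12. -77. 134. -35.  19. 119.]
8.0 50 55 180 [ 73.  12. -77. 134. -35.  19. -61.]
```

```bash
cat > s2.py <<'E'
from ik import *
rng=np.random.default_rng(1)
def best(p,R,k=10,m=3):
    b=(-1,None)
    for i in range(k):
        q,e,a=ik(p,R,np.array([-40,10,-5,130,65,55,-20.]) if i==0 else rng.uniform(lo,hi),reg=1e-5,margin=m)
        if e<.001 and a<.01:
            g=min(np.min(q-lo),np.min(hi-q))
            if g>b[0]:b=(g,q)
    return b
for psi,sl,yc in((-30,30,.02),(-30,35,.02),(-30,40,.02),(-35,32,.02),(-35,38,.02),(-35,35,.035),(-20,45,.02)):
    p,R=contact(0,psi,sl,0,yc,.02,.026)
    g,q=best(p,R)
    out=[round(g,1)]
    if q is None: print(psi,sl,yc,"none");continue
    for off in((0,0,-.04),(0,.1,-.04),(0,.15,0.0)):
        po=p+Rz(TP[2])@off;qq,e,a=ik(po,R,q,reg=3e-4);out.append((round(e,4),round(min(np.min(qq-lo),np.min(hi-qq)),1)))
    qq=q
    for th in np.arange(.1,1.15,.15):
        p2,R2=contact(th,psi,sl,0,yc,.02,.022);qq,e,a=ik(p2,R2,qq,reg=3e-4);out.append((round(e,4),round(min(np.min(qq-lo),np.min(hi-qq)),1)))
    print(psi,sl,yc,q.round(),out,"end",qq.round())
E
python3 s2.py | tail -n +2
```

```text
-30 30 0.02 [  1.  30. -55. 133.  90.  84. -44.] [np.float64(9.8), (np.float64(0.0), np.float64(9.8)), (np.float64(0.0), np.float64(20.2)), (np.float64(0.0), np.float64(18.2)), (np.float64(0.0), np.float64(12.4)), (np.float64(0.0), np.float64(17.4)), (np.float64(0.0), np.float64(19.5)), (np.float64(0.0), np.float64(18.3)), (np.float64(0.0), np.float64(18.7)), (np.float64(0.0), np.float64(20.1)), (np.float64(0.0), np.float64(14.2))] end [ 19.  39. -63.  85.  49.  98.  37.]
-30 35 0.02 [-19.  18. -32. 134.  80.  66. -37.] [np.float64(9.3), (np.float64(0.0), np.float64(9.1)), (np.float64(0.0), np.float64(19.4)), (np.float64(0.0), np.float64(25.2)), (np.float64(0.0), np.float64(12.4)), (np.float64(0.0), np.float64(18.0)), (np.float64(0.0), np.float64(24.9)), (np.float64(0.0), np.float64(32.7)), (np.float64(0.0), np.float64(38.3)), (np.float64(0.0), np.float64(29.9)), (np.float64(0.0), np.float64(20.9))] end [  0.  29. -31.  83.  30.  92.  51.]
-30 40 0.02 [ 18.  31. -70. 132.  86.  79. -31.] [np.float64(11.1), (np.float64(0.0), np.float64(10.5)), (np.float64(0.0), np.float64(20.4)), (np.
[... 1539 characters left out ...]
p.float64(0.0), np.float64(28.8)), (np.float64(0.0), np.float64(36.4)), (np.float64(0.0), np.float64(29.8)), (np.float64(0.0), np.float64(21.9)), (np.float64(0.0), np.float64(13.3))] end [  4.  35. -42.  80.  38.  99.  46.]
-20 45 0.02 [ -6.   9. -37. 136.  76.  48. -25.] [np.float64(6.8), (np.float64(0.0), np.float64(6.0)), (np.float64(0.0), np.float64(15.2)), (np.float64(0.0), np.float64(21.1)), (np.float64(0.0), np.float64(11.0)), (np.float64(0.0), np.float64(18.0)), (np.float64(0.0), np.float64(26.1)), (np.float64(0.0), np.float64(34.8)), (np.float64(0.0), np.float64(39.5)), (np.float64(0.0), np.float64(29.1)), (np.float64(0.0), np.float64(18.5))] end [  7.  32. -34.  79.  22.  94.  57.]
```

```bash
cat >> ik.py <<'E'
def plan(p1,R1,N,ret=False):
    o=get_obs();r,p,R=rows(o["ee_pos"],np.array(o["eef_rot"]),p1,R1,N)
    q=np.array(o["joint_positions"]);p=np.array(o["ee_pos"]);M=np.array(o["eef_rot"]);g=99;E=0;dq=0
    for x in r:
        p=p+M@x[:3];M=M@Ro.from_rotvec(x[3:]).as_matrix();q1,e,a=ik(p,M,q,reg=1e-4);dq=max(dq,abs(q1-q).max());q=q1;E=max(E,e);g=min(g,np.min(q-lo),np.min(hi-q))
    print("sim err",round(E,4),"margin",round(g,1),"dq/row",dq.round(1),"q",q.round())
    print([[float(v) for v in x]+[0] for x in r])
E
cat > a.py <<'E'
from ik import *
C=lambda off:(lambda pr:(pr[0]+Rz(TP[2])@np.array(off),pr[1]))(contact(0,-30,35,0,.02,.02,.026))
print("contact",C([0,0,0])[0].round(4),"A",C([0,.15,-.04])[0].round(4))
E
python3 -c "
from a import *
plan(*C([-.0,.15,-.04]),10)"|tail -n +2
```

```text
contact [0.4938 0.1003 0.1483] A [0.5106 0.2494 0.1083]
sim err 0.0 margin 3.9 dq/row 15.5 q [-18.  39. -47. 118.  83.  86. -41.]
[[0.002, 0.016, 0.013, 0.04, -0.023, 0.005, 0], [0.003, 0.016, 0.012, 0.04, -0.023, 0.005, 0], [0.003, 0.016, 0.012, 0.04, -0.023, 0.005, 0], [0.004, 0.017, 0.011, 0.04, -0.022, 0.005, 0], [0.003, 0.018, 0.01, 0.04, -0.023, 0.005, 0], [0.005, 0.018, 0.009, 0.04, -0.023, 0.005, 0], [0.004, 0.018, 0.008, 0.04, -0.023, 0.005, 0], [0.005, 0.018, 0.008, 0.04, -0.023, 0.005, 0], [0.004, 0.019, 0.007, 0.04, -0.023, 0.005, 0], [0.006, 0.019, 0.005, 0.04, -0.023, 0.005, 0]]
```

servo_tool(plan=[[0.002, 0.016, 0.013, 0.04, -0.023, 0.005, 0], [0.003, 0.016, 0.012, 0.04, -0.023, 0.005, 0], [0.003, 0.016, 0.012, 0.04, -0.023, 0.005, 0], [0.004, 0.017, 0.011, 0.04, -0.022, 0.005, 0], [0.003, 0.018, 0.01, 0.04, -0.023, 0.005, 0], [0.005, 0.018, 0.009, 0.04, -0.023, 0.005, 0], [0.004, 0.018, 0.008, 0.04, -0.023, 0.005, 0], [0.005, 0.018, 0.008, 0.04, -0.023, 0.005, 0], [0.004, 0.019, 0.007, 0.04, -0.023, 0.005, 0], [0.006, 0.019, 0.005, 0.04, -0.023, 0.005, 0]])

```text
time: 7.85
ee_pos: [0.4973, 0.2352, 0.1077]
eef_rot: [[-0.654, 0.399, 0.643], [0.064, 0.876, -0.478], [-0.754, -0.272, -0.598]]
contact_force: [0.6, -0.0, 0.9]
grip_width: -0.0
grasp_force: 0.0
```

```bash
python3 -c "
from a import *
plan(*C([0,0,-.04]),10)"
```

```text
7.85 tester [-0.0989  0.1463  0.1077] slant 40.8 q [-10.8  41.8 -55.4 120.   85.   89.1 -39.7] F [ 0.6 -0.   0.9]
contact [0.4938 0.1003 0.1483] A [0.5106 0.2494 0.1083]
sim err 0.0 margin 10.0 dq/row 1.5 q [  2.  34. -55. 133.  91.  80. -43.]
[[-0.001, -0.012, 0.006, 0.001, -0.003, 0.002, 0], [-0.0, -0.012, 0.006, 0.0, -0.003, 0.003, 0], [-0.001, -0.012, 0.007, 0.001, -0.003, 0.002, 0], [-0.001, -0.012, 0.006, 0.001, -0.003, 0.003, 0], [-0.0, -0.012, 0.006, 0.001, -0.003, 0.002, 0], [-0.001, -0.012, 0.006, 0.0, -0.003, 0.003, 0], [-0.001, -0.012, 0.007, 0.001, -0.003, 0.002, 0], [-0.001, -0.012, 0.006, 0.001, -0.003, 0.002, 0], [-0.0, -0.012, 0.006, 0.0, -0.002, 0.003, 0], [-0.001, -0.011, 0.006, 0.001, -0.003, 0.002, 0]]
```

servo_tool(plan=[[-0.001, -0.012, 0.006, 0.001, -0.003, 0.002, 0], [0, -0.012, 0.006, 0.0, -0.003, 0.003, 0], [-0.001, -0.012, 0.007, 0.001, -0.003, 0.002, 0], [-0.001, -0.012, 0.006, 0.001, -0.003, 0.003, 0], [0, -0.012, 0.006, 0.001, -0.003, 0.002, 0], [-0.001, -0.012, 0.006, 0.0, -0.003, 0.003, 0], [-0.001, -0.012, 0.007, 0.001, -0.003, 0.002, 0], [-0.001, -0.012, 0.006, 0.001, -0.003, 0.002, 0], [0, -0.012, 0.006, 0.0, -0.002, 0.003, 0], [-0.001, -0.011, 0.006, 0.001, -0.003, 0.002, 0]])

```text
time: 8.85
ee_pos: [0.4931, 0.0993, 0.1091]
eef_rot: [[-0.625, 0.417, 0.66], [0.07, 0.872, -0.484], [-0.778, -0.256, -0.574]]
contact_force: [0.4, 0.2, -0.2]
grip_width: -0.0002
grasp_force: 0.0
```

```bash
python3 -c "
from a import *
plan(*C([0,0,0]),10)
im=capture('side');cv2.imwrite('pics/side3.png',cv2.resize(im[130:330,180:460,::-1],None,fx=2.8,fy=2.8,interpolation=2))"
```

```text
8.85 tester [-0.0878  0.0107  0.1091] slant 38.9 q [  2.6  33.3 -55.  133.6  91.   80.2 -42.8] F [ 0.4  0.2 -0.2]
contact [0.4938 0.1003 0.1483] A [0.5106 0.2494 0.1083]
sim err 0.0 margin 9.7 dq/row 0.7 q [  6.  27. -59. 133.  86.  78. -38.]
[[-0.003, -0.001, -0.002, 0.0, 0.0, 0.0, 0], [-0.003, -0.001, -0.003, 0.001, 0.0, 0.0, 0], [-0.003, -0.001, -0.002, -0.0, 0.0, 0.0, 0], [-0.003, -0.001, -0.002, 0.0, 0.0, 0.0, 0], [-0.003, -0.0, -0.002, 0.0, 0.0, 0.0, 0], [-0.004, -0.001, -0.003, 0.001, 0.0, 0.0, 0], [-0.003, -0.001, -0.002, -0.0, 0.0, 0.0, 0], [-0.003, -0.001, -0.002, 0.0, 0.0, 0.0, 0], [-0.003, -0.001, -0.002, 0.0, 0.0, 0.001, 0], [-0.003, -0.001, -0.003, 0.001, 0.0, -0.0, 0]]
```

View pics/side3.png

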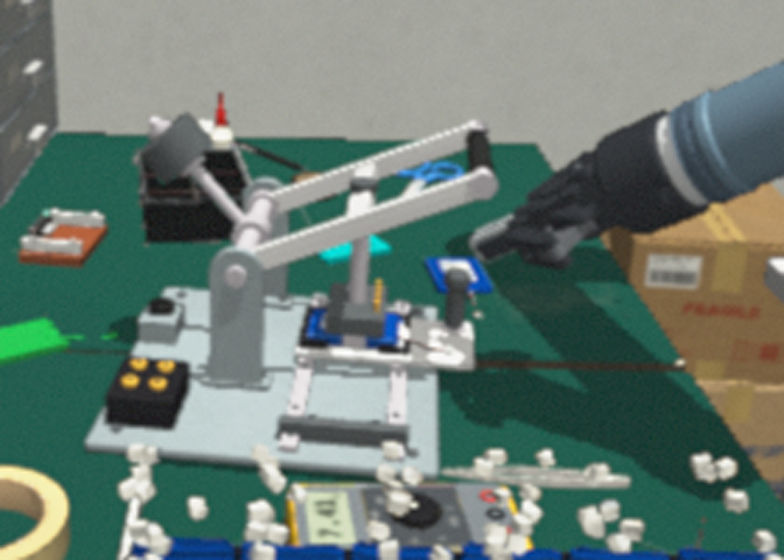

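servo_tool(plan=[[-0.003, -0.001, 0, 0, 0, 0, 0], [-0.003, -0.001, 0, 0.001, 0, 0, 0], [-0.003, -0.001, 0, 0, 0, 0, 0], [-0.003, -0.001, -0.001, 0, 0, 0, 0], [-0.003, 0, -0.001, 0, 0, 0, 0], [-0.004, -0.001, -0.002, 0, 0, 0, 0], [-0.003, -0.001, -0.002, 0, 0, 0, 0], [-0.003, -0.001, -0.002, 0, 0, 0, 0], [-0.003, -0.001, -0.002, 0, 0, 0, 0], [-0.003, -0.001, -0.003, 0, 0, 0, 0]])

```text
time: 9.9
ee_pos: [0.5003, 0.0967, 0.1433]
eef_rot: [[-0.625, 0.417, 0.66], [0.07, 0.872, -0.485], [-0.777, -0.257, -0.574]]
contact_force: [0.3, 0.1, 1.0]
grip_width: 0.0001
grasp_force: 0.0
```

```bash
cat > b.py <<'E'
from ik import *
# rigid rotation of the tool about the hinge: constant body twist per row
st()
def spin(dth,N):
    o=get_obs();R=np.array(o["eef_rot"]);p=np.array(o["ee_pos"]);piv=T2w(TP,[[.085,0,.105]])[0];w=Rz(TP[2])@[0,dth/N,0]
    A=Ro.from_rotvec(w).as_matrix();d=R.T@(piv+A@(p-piv)-p);r=R.T@w
    print("row",d.round(4),r.round(4))
    q=np.array(o["joint_positions"]);g=99
    for i in range(N):
        p=p+R@d;R=R@Ro.from_rotvec(r).as_matrix();q,e,a=ik(p,R,q);g=min(g,np.min(q-lo),np.min(hi-q))
    print("margin",g,e,q.round())
E
python3 -c "
from b import *
spin(1.0,40)"
```

```text
9.9 tester [-0.0803  0.0089  0.1433] slant 39.0 q [  6.   28.  -57.7 132.9  87.6  77.7 -37.6] F [0.3 0.1 1. ]
9.9 tester [-0.0803  0.0089  0.1433] slant 39.0 q [  6.   28.  -57.7 132.9  87.6  77.7 -37.6] F [0.3 0.1 1. ]
row [-0.0038 -0.0007 -0.0016] [-0.      0.0228 -0.0102]
margin 10.984829467464579 5.578916184237504e-08 [ 19.  41. -63.  83.  47. 101.  40.]
```

servo_tool(plan=[[-0.0038, -0.0007, -0.0016, 0, 0.0228, -0.0102, 0], [-0.0038, -0.0007, -0.0016, 0, 0.0228, -0.0102, 0], [-0.0038, -0.0007, -0.0016, 0, 0.0228, -0.0102, 0], [-0.0038, -0.0007, -0.0016, 0, 0.0228, -0.0102, 0], [-0.0038, -0.0007, -0.0016, 0, 0.0228, -0.0102, 0], [-0.0038, -0.0007, -0.0016, 0, 0.0228, -0.0102, 0], [-0.0038, -0.0007, -0.0016, 0, 0.0228, -0.0102, 0], [-0.0038, -0.0007, -0.0016, 0, 0.0228, -0.0102, 0], [-0.0038, -0.0007, -0.0016, 0, 0.0228, -0.0102, 0], [-0.0038, -0.0007, -0.0016, 0, 0.0228, -0.0102, 0]])

```text
time: 10.9
ee_pos: [0.5138, 0.0951, 0.1817]
eef_rot: [[-0.798, 0.343, 0.495], [0.089, 0.88, -0.467], [-0.596, -0.329, -0.733]]
contact_force: [-2.7, -1.1, 0.8]
grip_width: 0.0002
grasp_force: 0.8
```

```bash
python3 -c "
from b import *
spin(.8,32)
im=capture('side');cv2.imwrite('pics/side4.png',cv2.resize(im[100:330,180:460,::-1],None,fx=2.5,fy=2.5,interpolation=2))"
```

```text
10.9 tester [-0.0667  0.0089  0.1817] slant 53.4 q [ 18.4  20.9 -64.3 124.8  70.   69.4 -10.3] F [-2.7 -1.1  0.8]
10.9 tester [-0.0667  0.0089  0.1817] slant 53.4 q [ 18.4  20.9 -64.3 124.8  70.   69.4 -10.3] F [-2.7 -1.1  0.8]
row [-0.0038 -0.0008 -0.0017] [-0.      0.0228 -0.0102]
margin 9.239933361869987 5.818436916160226e-08 [ 18.  42. -62.  80.  46. 103.  42.]
```

View pics/side4.png

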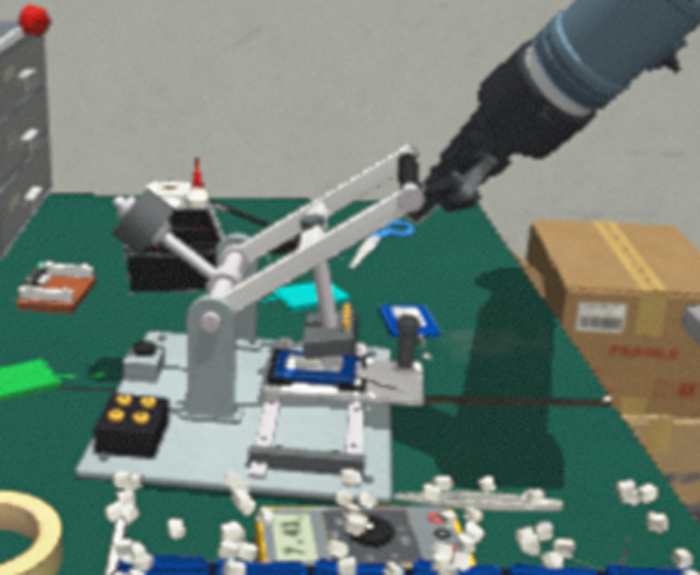

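servo_tool(plan=[[-0.0038, -0.0008, -0.0017, 0, 0.0228, -0.0102, 0], [-0.0038, -0.0008, -0.0017, 0, 0.0228, -0.0102, 0], [-0.0038, -0.0008, -0.0017, 0, 0.0228, -0.0102, 0], [-0.0038, -0.0008, -0.0017, 0, 0.0228, -0.0102, 0], [-0.0038, -0.0008, -0.0017, 0, 0.0228, -0.0102, 0], [-0.0038, -0.0008, -0.0017, 0, 0.0228, -0.0102, 0], [-0.0038, -0.0008, -0.0017, 0, 0.0228, -0.0102, 0], [-0.0038, -0.0008, -0.0017, 0, 0.0228, -0.0102, 0], [-0.0038, -0.0008, -0.0017, 0, 0.0228, -0.0102, 0], [-0.0038, -0.0008, -0.0017, 0, 0.0228, -0.0102, 0]])

```text
time: 11.95
ee_pos: [0.5374, 0.0922, 0.2171]
eef_rot: [[-0.919, 0.256, 0.299], [0.103, 0.89, -0.445], [-0.38, -0.379, -0.844]]
contact_force: [-1.2, -0.1, 0.9]
grip_width: -0.0003
grasp_force: 0.4
```

servo_tool(plan=[[-0.0038, -0.0008, -0.0017, 0, 0.0228, -0.0102, 0], [-0.0038, -0.0008, -0.0017, 0, 0.0228, -0.0102, 0], [-0.0038, -0.0008, -0.0017, 0, 0.0228, -0.0102, 0], [-0.0038, -0.0008, -0.0017, 0, 0.0228, -0.0102, 0], [-0.0038, -0.0008, -0.0017, 0, 0.0228, -0.0102, 0], [-0.0038, -0.0008, -0.0017, 0, 0.0228, -0.0102, 0], [-0.0038, -0.0008, -0.0017, 0, 0.0228, -0.0102, 0], [-0.0038, -0.0008, -0.0017, 0, 0.0228, -0.0102, 0], [-0.0038, -0.0008, -0.0017, 0, 0.0228, -0.0102, 0], [-0.0038, -0.0008, -0.0017, 0, 0.0228, -0.0102, 0]])

```text
time: 12.95
ee_pos: [0.5696, 0.0883, 0.2459]
eef_rot: [[-0.984, 0.158, 0.08], [0.111, 0.901, -0.42], [-0.139, -0.404, -0.904]]
contact_force: [-0.7, 0.0, 0.2]
grip_width: 0.0003
grasp_force: 0.2
```

```bash
python3 -c "
from b import *
spin(.5,20)
im=capture('side');cv2.imwrite('pics/side5.png',cv2.resize(im[70:330,180:460,::-1],None,fx=2.2,fy=2.2,interpolation=2))"
```

```text
12.95 tester [-0.0106  0.0084  0.2459] slant 82.0 q [ 24.   30.9 -65.5  99.   49.5  86.4  28.6] F [-0.7  0.   0.2]
12.95 tester [-0.0106  0.0084  0.2459] slant 82.0 q [ 24.   30.9 -65.5  99.   49.5  86.4  28.6] F [-0.7  0.   0.2]
row [-0.0038 -0.0007 -0.0017] [-0.      0.0228 -0.0102]
margin 2.2326958060148172e-09 3.479409029873078e-07 [ 10.  47. -51.  66.  41. 113.  53.]
```

View pics/side5.png

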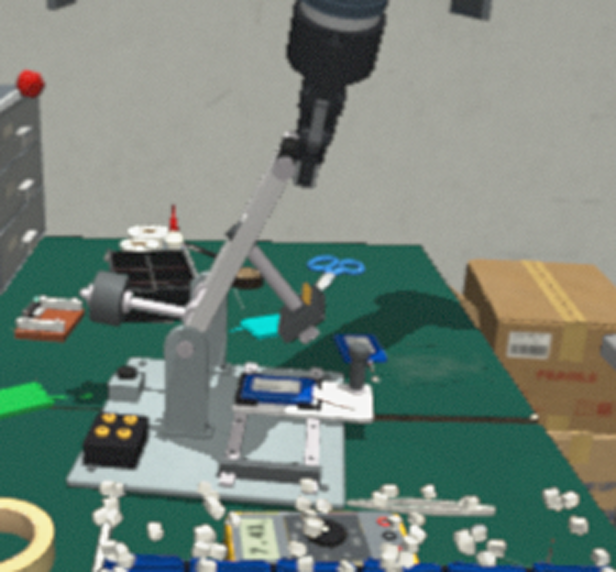

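servo_tool(plan=[[-0.0038, -0.0007, -0.0017, 0, 0.0228, -0.0102, 0], [-0.0038, -0.0007, -0.0017, 0, 0.0228, -0.0102, 0], [-0.0038, -0.0007, -0.0017, 0, 0.0228, -0.0102, 0], [-0.0038, -0.0007, -0.0017, 0, 0.0228, -0.0102, 0], [-0.0038, -0.0007, -0.0017, 0, 0.0228, -0.0102, 0], [-0.0038, -0.0007, -0.0017, 0, 0.0228, -0.0102, 0], [-0.0038, -0.0007, -0.0017, 0, 0.0228, -0.0102, 0], [-0.0038, -0.0007, -0.0017, 0, 0.0228, -0.0102, 0], [-0.0038, -0.0007, -0.0017, 0, 0.0228, -0.0102, 0], [-0.0038, -0.0007, -0.0017, 0, 0.0228, -0.0102, 0]])

```text
time: 14.0
ee_pos: [0.6067, 0.0848, 0.2652]
eef_rot: [[-0.988, 0.057, -0.146], [0.111, 0.912, -0.395], [0.11, -0.406, -0.907]]
contact_force: [0.6, -0.4, -0.2]
grip_width: 0.0002
grasp_force: 0.0
```

```bash
python3 -c "
from b import *
spin(.1,4)
im=capture('side');cv2.imwrite('pics/side6.png',cv2.resize(im[70:330,180:460,::-1],None,fx=2.2,fy=2.2,interpolation=2))"
```

```text
14.0 tester [0.0268 0.0091 0.2652] slant 96.3 q [ 19.1  40.2 -62.2  83.2  46.1 100.6  40. ] F [ 0.6 -0.4 -0.2]
14.0 tester [0.0268 0.0091 0.2652] slant 96.3 q [ 19.1  40.2 -62.2  83.2  46.1 100.6  40. ] F [ 0.6 -0.4 -0.2]
row [-0.0038 -0.0008 -0.0017] [-0.      0.0228 -0.0102]
margin 6.442564398718318 6.128178824984543e-08 [ 17.  44. -61.  77.  45. 106.  44.]
```

View pics/side6.png

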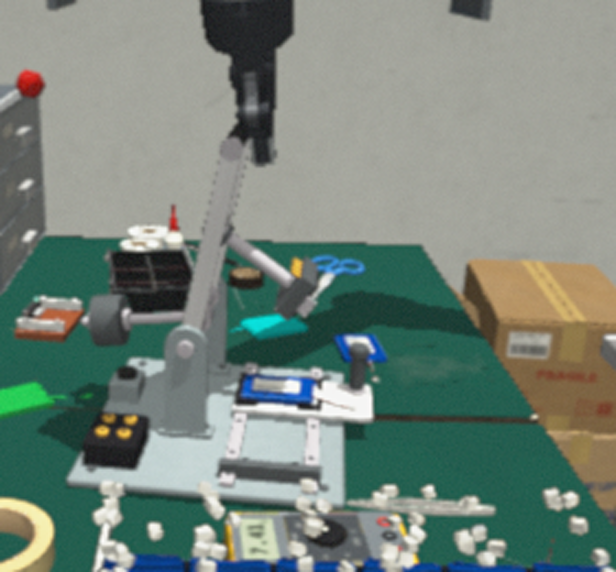

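servo_tool(plan=[[-0.0038, -0.0008, -0.0017, 0, 0.0228, -0.0102, 0], [-0.0038, -0.0008, -0.0017, 0, 0.0228, -0.0102, 0], [-0.0038, -0.0008, -0.0017, 0, 0.0228, -0.0102, 0], [0, 0, 0, 0, 0, 0, 0], [0, 0, 0, 0, 0, 0, 0], [0, 0, 0, 0, 0, 0, 0], [0, 0, 0, 0, 0, 0, 0], [0, 0, 0, 0, 0, 0, 0], [0, 0, 0, 0, 0, 0, 0], [0, 0, 0, 0, 0, 0, 0]])

```text
time: 15.05
ee_pos: [0.6182, 0.0834, 0.2693]
eef_rot: [[-0.977, 0.028, -0.211], [0.11, 0.915, -0.388], [0.182, -0.402, -0.897]]
contact_force: [-0.1, -0.1, -1.2]
grip_width: -0.0003
grasp_force: 0.0
```

```bash
python3 -c "
from b import *
st()
im=capture('side');cv2.imwrite('pics/side7.png',cv2.resize(im[70:330,180:460,::-1],None,fx=2.2,fy=2.2,interpolation=2))"
```

```text
15.05 tester [0.0384 0.0089 0.2693] slant 100.5 q [ 17.3  43.  -61.   78.3  45.5 104.8  43. ] F [-0.1 -0.1 -1.2]
15.05 tester [0.0384 0.0089 0.2693] slant 100.5 q [ 17.3  43.  -61.   78.3  45.5 104.8  43. ] F [-0.1 -0.1 -1.2]
15.05 tester [0.0384 0.0089 0.2693] slant 100.5 q [ 17.3  43.  -61.   78.3  45.5 104.8  43. ] F [-0.1 -0.1 -1.2]
```

View pics/side7.png

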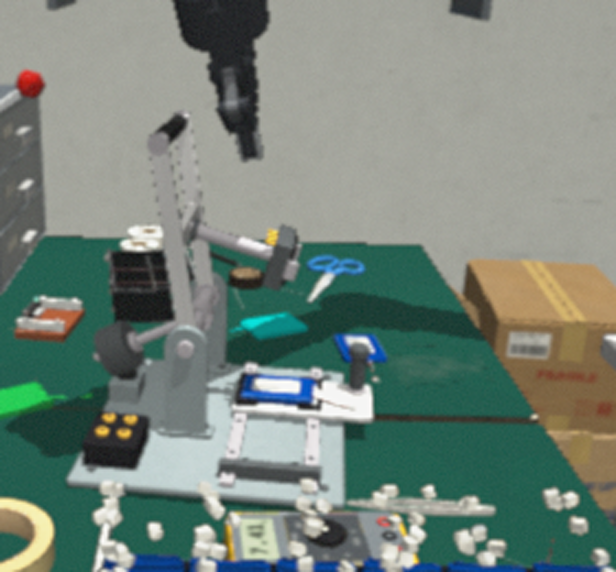

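The arm is leaning back on its rest with the counterweight on the buffer. The bar is at crop (170,130), and the hand is clear of it at (250,150). The pack is still in the nest.

```bash
python3 -c "
from b import *
o=get_obs();q=np.array(o['joint_positions'])
for t,sl in (([-.13,-.065,.24],75),([-.08,-.065,.04],72),([-.08,.06,.04],72)):
    q,e,a=ik(T2w(TP,[t])[0],tool(sl),q,reg=1e-4);print(e,a,q.round(),min(np.min(q-lo),np.min(hi-q)))
plan(T2w(TP,[[-.13,-.065,.24]])[0],tool(75),10)" | tail -n +2
```

```text
15.1 tester [0.0384 0.0089 0.2693] slant 100.5 q [ 17.3  43.  -61.   78.3  45.5 104.8  43. ] F [-0.2 -0.9 -0.7]
2.2725424048484627e-06 1.4498982215339748e-05 [ 22. -11. -31. 127.  -2.  48.  75.] 13.049637542363296
2.8550460094091187e-06 1.901980396487867e-05 [ -0.  15. -12. 133.  29.  17.  46.] 10.456823185279433
8.658472367215072e-07 6.844587718738574e-06 [-17.  18. -10. 128.  35.  23.  26.] 15.722706115377733
sim err 0.0 margin 0.0 dq/row 20.6 q [ 55. -16. -58. 126. -14.  49.  88.]
[[0.016, -0.004, 0.008, -0.041, -0.044, 0.009, 0], [0.016, -0.005, 0.008, -0.042, -0.044, 0.01, 0], [0.017, -0.005, 0.007, -0.041, -0.043, 0.009, 0], [0.017, -0.006, 0.005, -0.042, -0.044, 0.01, 0], [0.017, -0.006, 0.005, -0.041, -0.044, 0.009, 0], [0.017, -0.006, 0.004, -0.041, -0.044, 0.01, 0], [0.017, -0.007, 0.002, -0.042, -0.044, 0.009, 0], [0.017, -0.007, 0.002, -0.041, -0.044, 0.009, 0], [0.017, -0.007, 0.0, -0.041, -0.043, 0.01, 0], [0.018, -0.007, -0.0, -0.042, -0.044, 0.009, 0]]
```

```bash
python3 -c "
from b import *
plan(T2w(TP,[[-.12,-.065,.24]])[0],tool(85),20)" | tail -n +2
```

```text
15.1 tester [0.0384 0.0089 0.2693] slant 100.5 q [ 17.3  43.  -61.   78.3  45.5 104.8  43. ] F [-0.2 -0.9 -0.7]
sim err 0.0 margin 0.0 dq/row 11.1 q [ 73.  -3. -79. 118.  -2.  58.  79.]
[[0.008, -0.002, 0.004, -0.021, -0.013, 0.003, 0], [0.007, -0.002, 0.004, -0.021, -0.014, 0.003, 0], [0.008, -0.003, 0.004, -0.021, -0.013, 0.003, 0], [0.007, -0.002, 0.004, -0.021, -0.013, 0.003, 0], [0.008, -0.003, 0.003, -0.021, -0.014, 0.002, 0], [0.008, -0.003, 0.004, -0.021, -0.013, 0.003, 0], [0.008, -0.002, 0.003, -0.02, -0.013, 0.003, 0], [0.007, -0.003, 0.003, -0.021, -0.014, 0.003, 0], [0.008, -0.003, 0.003, -0.021, -0.013, 0.003, 0], [0.008, -0.003, 0.002, -0.021, -0.013, 0.003, 0], [0.008, -0.003, 0.003, -0.021, -0.013, 0.003, 0], [0.008, -0.004, 0.002, -0.021, -0.014, 0.003, 0], [0.008, -0.003, 0.003, -0.021, -0.013, 0.002, 0], [0.008, -0.003, 0.002, -0.021, -0.013, 0.003, 0], [0.008, -0.004, 0.001, -0.021, -0.014, 0.003, 0], [0.008, -0.003, 0.002, -0.021, -0.013, 0.003, 0], [0.008, -0.004, 0.002, -0.021, -0.013, 0.003, 0], [0.008, -0.003, 0.001, -0.021, -0.014, 0.003, 0], [0.008, -0.004, 0.001, -0.02, -0.013, 0.003, 0], [0.008, -0.003, 0.001, -0.021, -0.013, 0.003, 0]]
```

servo_tool(plan=[[0.008, -0.002, 0.004, -0.021, -0.013, 0.003, 0], [0.007, -0.002, 0.004, -0.021, -0.014, 0.003, 0], [0.008, -0.003, 0.004, -0.021, -0.013, 0.003, 0], [0.007, -0.002, 0.004, -0.021, -0.013, 0.003, 0], [0.008, -0.003, 0.003, -0.021, -0.014, 0.002, 0], [0.008, -0.003, 0.004, -0.021, -0.013, 0.003, 0], [0.008, -0.002, 0.003, -0.02, -0.013, 0.003, 0], [0.007, -0.003, 0.003, -0.021, -0.014, 0.003, 0], [0.008, -0.003, 0.003, -0.021, -0.013, 0.003, 0], [0.008, -0.003, 0.002, -0.021, -0.013, 0.003, 0]])

```text
time: 16.1
ee_pos: [0.5351, 0.0558, 0.2548]
eef_rot: [[-0.994, 0.086, -0.067], [0.098, 0.974, -0.202], [0.048, -0.208, -0.977]]
contact_force: [0.1, -1.0, 0.2]
grip_width: 0.0002
grasp_force: 0.0
```

```bash
python3 -c "
from b import *
plan(T2w(TP,[[-.12,-.065,.24]])[0],tool(85),10)" | tail -n +2
```

```text
16.1 tester [-0.0411 -0.0278  0.2548] slant 92.6 q [ 40.1  30.3 -73.2  99.4  36.7  84.   43.4] F [ 0.1 -1.   0.2]
sim err 0.0 margin 0.0 dq/row 11.2 q [ 73.  -3. -79. 118.  -2.  58.  79.]
[[0.008, -0.003, 0.003, -0.021, -0.013, 0.003, 0], [0.008, -0.003, 0.002, -0.021, -0.014, 0.003, 0], [0.008, -0.004, 0.002, -0.021, -0.013, 0.003, 0], [0.008, -0.003, 0.002, -0.021, -0.013, 0.002, 0], [0.008, -0.003, 0.002, -0.02, -0.013, 0.003, 0], [0.007, -0.004, 0.002, -0.021, -0.014, 0.003, 0], [0.008, -0.003, 0.001, -0.021, -0.013, 0.003, 0], [0.008, -0.004, 0.002, -0.021, -0.013, 0.003, 0], [0.008, -0.004, 0.001, -0.021, -0.014, 0.003, 0], [0.008, -0.003, 0.001, -0.021, -0.013, 0.003, 0]]
```

```bash
cat > c.py <<'E'
from b import *
def chain(wps,q=None):
    o=get_obs();q=np.array(o['joint_positions']);p=np.array(o["ee_pos"]);R=np.array(o["eef_rot"]);out=[]
    for t,sl,psi,N in wps:
        r,p1,R1=rows(p,R,T2w(TP,[t])[0],tool(sl,TP[2]+np.radians(psi)),N)
        g=99
        for x in r:
            p=p+R@x[:3];R=R@Ro.from_rotvec(x[3:]).as_matrix();q,e,a=ik(p,R,q);g=min(g,np.min(q-lo),np.min(hi-q))
        out.append((round(g,1),round(e,4),q.round().tolist()))
    return out
E
python3 -c "
from c import *
for psi in(0,-25,-45,25):
  for sl in(80,88):
    print(psi,sl,*chain([([-.095,-.07,.19],sl,psi,10),([-.08,-.07,.045],sl,psi,10),([-.08,.06,.045],sl,psi,10)]),sep='\n   ')" | tail -n +2
```

```text
16.1 tester [-0.0411 -0.0278  0.2548] slant 92.6 q [ 40.1  30.3 -73.2  99.4  36.7  84.   43.4] F [ 0.1 -1.   0.2]
0
   80
   (np.float64(0.0), np.float64(0.0), [72.0, 13.0, -85.0, 121.0, 21.0, 50.0, 59.0])
   (np.float64(3.6), np.float64(0.0), [44.0, 28.0, -59.0, 126.0, 47.0, 38.0, 37.0])
   (np.float64(18.0), np.float64(0.0), [25.0, 32.0, -57.0, 121.0, 50.0, 43.0, 20.0])
0
   88
   (np.float64(0.0), np.float64(0.0), [65.0, 27.0, -85.0, 116.0, 32.0, 63.0, 50.0])
   (np.float64(2.1), np.float64(0.0), [49.0, 38.0, -66.0, 120.0, 47.0, 51.0, 39.0])
   (np.float64(19.1), np.float64(0.0), [31.0, 41.0, -64.0, 115.0, 48.0, 54.0, 25.0])
-25
   80
   (np.float64(2.9), np.float64(0.0), [65.0, 15.0, -82.0, 120.0, 27.0, 54.0, 27.0])
   (np.float64(5.7), np.float64(0.0), [41.0, 30.0, -59.0, 124.0, 51.0, 44.0, 6.0])
   (np.float64(19.4), np.float64(0.0), [24.0, 34.0, -58.0, 119.0, 53.0, 49.0, -8.0])
-25
   88
   (np.float64(6.3), np.float64(0.0), [61.0, 21.0, -79.0, 116.0, 26.0, 61.0, 29.0])
   (np.float64(8.3), np.float64(0.0), [44.0, 35.0, -61.0, 120.0, 43.0, 49.0, 16.0])
   (np.float64(24.0), np
[... 415 characters left out ...]
3.0])
   (np.float64(13.9), np.float64(0.0), [41.0, 32.0, -57.0, 119.0, 40.0, 48.0, -1.0])
   (np.float64(24.4), np.float64(0.0), [24.0, 36.0, -56.0, 114.0, 41.0, 51.0, -15.0])
25
   80
   (np.float64(0.0), np.float64(0.0), [74.0, 14.0, -85.0, 121.0, 17.0, 49.0, 89.0])
   (np.float64(3.6), np.float64(0.0), [47.0, 28.0, -58.0, 125.0, 40.0, 35.0, 70.0])
   (np.float64(18.1), np.float64(0.0), [27.0, 31.0, -55.0, 121.0, 44.0, 38.0, 52.0])
25
   88
   (np.float64(0.0), np.float64(0.0), [66.0, 27.0, -85.0, 116.0, 31.0, 63.0, 76.0])
   (np.float64(2.1), np.float64(0.0), [49.0, 38.0, -66.0, 120.0, 46.0, 51.0, 65.0])
   (np.float64(19.1), np.float64(0.0), [32.0, 40.0, -64.0, 115.0, 47.0, 53.0, 51.0])
```

```bash
python3 -c "
from c import *
w=[([-.10,-.075,.20],80,-45,10),([-.083,-.07,.042],75,-15,12),([-.083,.06,.042],75,-15,10)]
print(*chain(w),sep='\n')
plan(T2w(TP,[w[0][0]])[0],tool(80,TP[2]-np.radians(45)),10)" | tail -n +3
```

```text
(np.float64(10.5), np.float64(0.0), [58.0, 11.0, -74.0, 119.0, 23.0, 57.0, 10.0])
(np.float64(11.2), np.float64(0.0), [41.0, 27.0, -59.0, 129.0, 58.0, 38.0, 9.0])
(np.float64(15.1), np.float64(0.0), [23.0, 32.0, -58.0, 123.0, 60.0, 46.0, -6.0])
sim err 0.0 margin 10.5 dq/row 3.8 q [ 58.  11. -74. 119.  23.  57.  10.]
[[0.006, -0.003, 0.007, -0.015, -0.013, 0.082, 0], [0.005, -0.004, 0.006, -0.014, -0.012, 0.082, 0], [0.005, -0.005, 0.006, -0.015, -0.013, 0.081, 0], [0.005, -0.005, 0.007, -0.015, -0.012, 0.082, 0], [0.005, -0.005, 0.006, -0.014, -0.013, 0.082, 0], [0.004, -0.006, 0.006, -0.015, -0.012, 0.082, 0], [0.004, -0.006, 0.005, -0.015, -0.013, 0.082, 0], [0.003, -0.007, 0.006, -0.014, -0.012, 0.081, 0], [0.003, -0.007, 0.006, -0.015, -0.013, 0.082, 0], [0.002, -0.007, 0.005, -0.015, -0.013, 0.082, 0]]
```

servo_tool(plan=[[0.006, -0.003, 0.007, -0.015, -0.013, 0.082, 0], [0.005, -0.004, 0.006, -0.014, -0.012, 0.082, 0], [0.005, -0.005, 0.006, -0.015, -0.013, 0.081, 0], [0.005, -0.005, 0.007, -0.015, -0.012, 0.082, 0], [0.005, -0.005, 0.006, -0.014, -0.013, 0.082, 0], [0.004, -0.006, 0.006, -0.015, -0.012, 0.082, 0], [0.004, -0.006, 0.005, -0.015, -0.013, 0.082, 0], [0.003, -0.007, 0.006, -0.014, -0.012, 0.081, 0], [0.003, -0.007, 0.006, -0.015, -0.013, 0.082, 0], [0.002, -0.007, 0.005, -0.015, -0.013, 0.082, 0]])

```text
time: 17.1
ee_pos: [0.4713, 0.0153, 0.2]
eef_rot: [[-0.612, 0.784, 0.109], [0.772, 0.621, -0.137], [-0.175, 0.0, -0.985]]
contact_force: [0.2, -0.2, 0.1]
grip_width: -0.0
grasp_force: 0.0
```

```bash
python3 -c "
from c import *
plan(T2w(TP,[[-.083,-.07,.042]])[0],tool(75,TP[2]-np.radians(15)),20)" | tail -n +3
```

```text
sim err 0.0 margin 10.2 dq/row 2.1 q [ 42.  28. -60. 129.  59.  38.   8.]
[[0.001, 0.001, 0.008, -0.006, -0.004, -0.026, 0], [0.001, 0.001, 0.008, -0.005, -0.004, -0.025, 0], [0.001, 0.0, 0.008, -0.006, -0.005, -0.026, 0], [0.001, 0.001, 0.007, -0.006, -0.004, -0.026, 0], [0.001, 0.001, 0.008, -0.005, -0.004, -0.025, 0], [0.001, 0.0, 0.008, -0.006, -0.004, -0.026, 0], [0.001, 0.001, 0.008, -0.006, -0.004, -0.026, 0], [0.001, 0.001, 0.008, -0.006, -0.005, -0.026, 0], [0.001, 0.0, 0.008, -0.005, -0.004, -0.025, 0], [0.001, 0.001, 0.007, -0.006, -0.004, -0.026, 0], [0.002, 0.001, 0.008, -0.006, -0.004, -0.026, 0], [0.001, 0.0, 0.008, -0.005, -0.004, -0.025, 0], [0.001, 0.001, 0.008, -0.006, -0.005, -0.026, 0], [0.001, 0.0, 0.008, -0.006, -0.004, -0.026, 0], [0.001, 0.001, 0.008, -0.005, -0.004, -0.025, 0], [0.001, 0.0, 0.008, -0.006, -0.004, -0.026, 0], [0.002, 0.001, 0.007, -0.006, -0.004, -0.026, 0], [0.001, 0.0, 0.008, -0.006, -0.005, -0.026, 0], [0.001, 0.001, 0.008, -0.005, -0.004, -0.025, 0], [0.001, 0.0, 0.008, -0.006, -0.004, -0.026, 0]]
```

servo_tool(plan=[[0.001, 0.001, 0.008, -0.006, -0.004, -0.026, 0], [0.001, 0.001, 0.008, -0.005, -0.004, -0.025, 0], [0.001, 0.0, 0.008, -0.006, -0.005, -0.026, 0], [0.001, 0.001, 0.007, -0.006, -0.004, -0.026, 0], [0.001, 0.001, 0.008, -0.005, -0.004, -0.025, 0], [0.001, 0.0, 0.008, -0.006, -0.004, -0.026, 0], [0.001, 0.001, 0.008, -0.006, -0.004, -0.026, 0], [0.001, 0.001, 0.008, -0.006, -0.005, -0.026, 0], [0.001, 0.0, 0.008, -0.005, -0.004, -0.025, 0], [0.001, 0.001, 0.007, -0.006, -0.004, -0.026, 0]])

```text
time: 18.1
ee_pos: [0.4806, 0.0169, 0.1209]
eef_rot: [[-0.787, 0.591, 0.177], [0.578, 0.807, -0.123], [-0.216, 0.005, -0.976]]
contact_force: [-0.0, -0.3, -0.3]
grip_width: 0.0001
grasp_force: 0.0
```

servo_tool(plan=[[0.002, 0.001, 0.008, -0.006, -0.004, -0.026, 0], [0.001, 0.0, 0.008, -0.005, -0.004, -0.025, 0], [0.001, 0.001, 0.008, -0.006, -0.005, -0.026, 0], [0.001, 0.0, 0.008, -0.006, -0.004, -0.026, 0], [0.001, 0.001, 0.008, -0.005, -0.004, -0.025, 0], [0.001, 0.0, 0.008, -0.006, -0.004, -0.026, 0], [0.002, 0.001, 0.007, -0.006, -0.004, -0.026, 0], [0.001, 0.0, 0.008, -0.006, -0.005, -0.026, 0], [0.001, 0.001, 0.008, -0.005, -0.004, -0.025, 0], [0.001, 0.0, 0.008, -0.006, -0.004, -0.026, 0]])

```text
time: 19.1
ee_pos: [0.4897, 0.0185, 0.0417]
eef_rot: [[-0.901, 0.361, 0.241], [0.348, 0.933, -0.093], [-0.258, 0.0, -0.966]]
contact_force: [0.3, 0.0, 0.1]
grip_width: 0.0001
grasp_force: 0.0
```

```bash
python3 -c "
from c import *
plan(T2w(TP,[[-.083,.03,.042]])[0],tool(75,TP[2]-np.radians(15)),20)
for n in ('side','top'):
  capture(n)
  for k in('post','front_bar','tested_pack'):
    for d in find_in(n,k)[:2]:print(n,k,round(d['score'],2),np.round(d['pixel']))
print(proj('top',T2w(TP,[[-.078,-.022,.07]])),proj('side',T2w(TP,[[-.078,-.022,.059]])))" | tail -n +3
```

```text
sim err 0.0 margin 14.9 dq/row 0.9 q [ 27.  31. -59. 124.  60.  44.  -4.]
[[0.001, 0.005, -0.0, 0.0, -0.0, 0.0, 0], [0.002, 0.005, -0.001, 0.0, -0.0, 0.001, 0], [0.001, 0.004, -0.0, 0.0, -0.0, -0.0, 0], [0.001, 0.005, -0.0, 0.0, -0.0, 0.0, 0], [0.001, 0.005, -0.001, 0.0, -0.0, 0.0, 0], [0.002, 0.005, -0.0, 0.001, -0.0, 0.001, 0], [0.001, 0.005, -0.0, -0.0, -0.0, -0.0, 0], [0.001, 0.005, -0.001, -0.0, -0.0, 0.0, 0], [0.001, 0.004, -0.0, -0.0, -0.0, 0.0, 0], [0.002, 0.005, -0.001, -0.0, -0.0, 0.001, 0], [0.001, 0.005, 0.0, -0.0, -0.0, -0.0, 0], [0.001, 0.005, -0.0, 0.0, -0.0, 0.0, 0], [0.002, 0.005, -0.001, 0.0, -0.0, 0.0, 0], [0.001, 0.004, 0.0, 0.0, -0.0, 0.001, 0], [0.001, 0.005, -0.0, 0.0, -0.001, -0.0, 0], [0.001, 0.005, -0.001, 0.0, 0.0, 0.0, 0], [0.002, 0.005, -0.0, 0.0, 0.0, 0.0, 0], [0.001, 0.005, -0.0, 0.001, 0.0, 0.001, 0], [0.001, 0.005, -0.001, -0.0, 0.0, -0.0, 0], [0.002, 0.004, -0.0, -0.0, 0.0, 0.0, 0]]
side post 0.57 [252. 331.]
side front_bar 0.59 [184. 266.]
side tested_pack 0.73 [248. 306.]
side tested_pack 0.69 [254. 187.]
top post 0.91 [259. 289.]
top front_bar 0.86 [188. 304.]
top tested_pack 0.76 [248. 392.]
top tested_pack 0.72 [249. 292.]
[[300.50346609 275.79405514]] [[342.5460194  233.38590219]]
```

servo_tool(plan=[[0.0013, 0.0048, -0.0003, 0, 0, 0, 0], [0.0013, 0.0048, -0.0003, 0, 0, 0, 0], [0.0013, 0.0048, -0.0003, 0, 0, 0, 0], [0.0013, 0.0048, -0.0003, 0, 0, 0, 0], [0.0013, 0.0048, -0.0003, 0, 0, 0, 0], [0.0013, 0.0048, -0.0003, 0, 0, 0, 0], [0.0013, 0.0048, -0.0003, 0, 0, 0, 0], [0.0013, 0.0048, -0.0003, 0, 0, 0, 0], [0.0013, 0.0048, -0.0003, 0, 0, 0, 0], [0.0013, 0.0048, -0.0003, 0, 0, 0, 0]])

```text
time: 20.5
ee_pos: [0.4946, 0.0679, 0.0418]
eef_rot: [[-0.9, 0.363, 0.24], [0.351, 0.932, -0.094], [-0.258, -0.0, -0.966]]
contact_force: [0.8, -1.7, 0.5]
grip_width: -0.0
grasp_force: 0.6
```

servo_tool(plan=[[0.0013, 0.0048, -0.0003, 0, 0, 0, 0], [0.0013, 0.0048, -0.0003, 0, 0, 0, 0], [0.0013, 0.0048, -0.0003, 0, 0, 0, 0], [0.0013, 0.0048, -0.0003, 0, 0, 0, 0], [0.0013, 0.0048, -0.0003, 0, 0, 0, 0], [0.0013, 0.0048, -0.0003, 0, 0, 0, 0], [0.0013, 0.0048, -0.0003, 0, 0, 0, 0], [0.0013, 0.0048, -0.0003, 0, 0, 0, 0], [0.0013, 0.0048, -0.0003, 0, 0, 0, 0], [0.0013, 0.0048, -0.0003, 0, 0, 0, 0]])

```text
time: 21.5
ee_pos: [0.4995, 0.1178, 0.0413]
eef_rot: [[-0.9, 0.363, 0.24], [0.351, 0.932, -0.094], [-0.258, -0.0, -0.966]]
contact_force: [0.9, -1.1, 0.7]
grip_width: -0.0001
grasp_force: 0.6
```

```bash
python3 -c "
from b import *
for n in ('top',):
  capture(n)
  for k in('post','nest','tested_pack'):
    for d in find_in(n,k)[:3]:print(n,k,round(d['score'],2),np.round(d['pixel']))
print(proj('top',T2w(TP,[[-.078,.045,.07],[-.078,.078,.07],[0,.07,.03],[0,.1,.03]])))"
```

```text
21.5 tester [-0.0835  0.0298  0.0413] slant 75.5 q [ 27.5  31.4 -58.9 124.5  60.3  44.   -3.4] F [ 0.9 -1.1  0.7]
21.5 tester [-0.0835  0.0298  0.0413] slant 75.5 q [ 27.5  31.4 -58.9 124.5  60.3  44.   -3.4] F [ 0.9 -1.1  0.7]
top post 0.94 [253. 258.]
top nest 0.97 [256. 263.]
top tested_pack 0.97 [128. 302.]
top tested_pack 0.91 [232. 263.]
top tested_pack 0.82 [248. 390.]
[[270.89031266 271.90373176]
 [256.34189286 269.99248452]
 [265.3363766  236.89654728]
 [252.80990843 235.27575044]]
```

servo_tool(plan=[[0.0013, 0.0048, -0.0003, 0, 0, 0, 0], [0.0013, 0.0048, -0.0003, 0, 0, 0, 0], [0.0013, 0.0048, -0.0003, 0, 0, 0, 0], [0.0008, 0.0029, -0.0002, 0, 0, 0, 0], [0.0005, 0.0019, -0.0001, 0, 0, 0, 0], [0.0005, 0.0019, -0.0001, 0, 0, 0, 0], [0.0005, 0.0019, -0.0001, 0, 0, 0, 0], [0.0003, 0.001, -0.0001, 0, 0, 0, 0], [0.0003, 0.001, -0.0001, 0, 0, 0, 0], [0, 0, 0, 0, 0, 0, 0]])

```text
time: 22.7
ee_pos: [0.5021, 0.1434, 0.0411]
eef_rot: [[-0.9, 0.363, 0.24], [0.351, 0.932, -0.093], [-0.258, 0.0, -0.966]]
contact_force: [0.4, -1.1, -0.4]
grip_width: 0.0001
grasp_force: 0.4
```

servo_tool(plan=[[0.0003, 0.001, -0.0001, 0, 0, 0, 0], [0.0003, 0.001, -0.0001, 0, 0, 0, 0], [0.0003, 0.001, -0.0001, 0, 0, 0, 0], [0.0003, 0.001, -0.0001, 0, 0, 0, 0], [0, 0, 0, 0, 0, 0, 0], [0, 0, 0, 0, 0, 0, 0], [0, 0, 0, 0, 0, 0, 0], [0, 0, 0, 0, 0, 0, 0], [0, 0, 0, 0, 0, 0, 0], [0, 0, 0, 0, 0, 0, 0]])

```text
time: 23.7
ee_pos: [0.5022, 0.1469, 0.0411]
eef_rot: [[-0.9, 0.363, 0.24], [0.351, 0.932, -0.094], [-0.258, -0.001, -0.966]]
contact_force: [-0.7, -4.1, 0.8]
grip_width: -0.0001
grasp_force: 1.5
```

servo_tool(plan=[[0.0003, 0.001, -0.0001, 0, 0, 0, 0], [0.0003, 0.001, -0.0001, 0, 0, 0, 0], [0, 0, 0, 0, 0, 0, 0], [0, 0, 0, 0, 0, 0, 0], [0, 0, 0, 0, 0, 0, 0], [0, 0, 0, 0, 0, 0, 0], [0, 0, 0, 0, 0, 0, 0], [0, 0, 0, 0, 0, 0, 0], [0, 0, 0, 0, 0, 0, 0], [0, 0, 0, 0, 0, 0, 0]])

```text
time: 24.7
ee_pos: [0.5022, 0.1471, 0.0409]
eef_rot: [[-0.9, 0.365, 0.239], [0.352, 0.931, -0.098], [-0.258, -0.004, -0.966]]
contact_force: [-1.1, -6.9, 2.5]
grip_width: -0.0002
grasp_force: 2.8
```

The tool position has stopped while the force rises to 7 N, so the nest is at its end stop. I'm retreating to the right, then up and back.

servo_tool(plan=[[-0.0013, -0.0048, 0.0003, 0, 0, 0, 0], [-0.0013, -0.0048, 0.0003, 0, 0, 0, 0], [-0.0013, -0.0048, 0.0003, 0, 0, 0, 0], [-0.0013, -0.0048, 0.0003, 0, 0, 0, 0], [-0.0013, -0.0048, 0.0003, 0, 0, 0, 0], [-0.0013, -0.0048, 0.0003, 0, 0, 0, 0], [0, 0, -0.008, 0, 0, 0, 0], [0, 0, -0.008, 0, 0, 0, 0], [0, 0, -0.008, 0, 0, 0, 0], [0, 0, -0.008, 0, 0, 0, 0]])

```text
time: 25.7
ee_pos: [0.4918, 0.1234, 0.0735]
eef_rot: [[-0.9, 0.362, 0.241], [0.35, 0.932, -0.093], [-0.259, 0.001, -0.966]]
contact_force: [-0.5, 0.3, 0.4]
grip_width: -0.0
grasp_force: 0.0
```

```bash
python3 -c "
from b import *
for n in ('top','side'):
  capture(n)
  for k in('post','front_bar','tested_pack','nest'):
    for d in find_in(n,k)[:2]:print(n,k,round(d['score'],2),np.round(d['pixel']))
  print(proj(n,T2w(TP,[[-.078,.078,.055],[.02,.1,.03],[.113,0,.288]]))[:,::-1].round())"
```

```text
25.7 tester [-0.0917  0.0345  0.0735] slant 75.5 q [ 30.7  27.8 -63.3 124.4  54.8  45.7   0.3] F [-0.5  0.3  0.4]
25.7 tester [-0.0917  0.0345  0.0735] slant 75.5 q [ 30.7  27.8 -63.3 124.4  54.8  45.7   0.3] F [-0.5  0.3  0.4]
top post 0.7 [255. 249.]
top front_bar 0.8 [185. 301.]
top tested_pack 0.83 [234. 253.]
top tested_pack 0.73 [247. 390.]
top nest 0.6 [256. 249.]
[[270. 257.]
 [227. 254.]
 [171. 306.]]
side post 0.98 [271. 333.]
side post 0.68 [314. 326.]
side front_bar 0.71 [181. 263.]
side tested_pack 0.94 [269. 306.]
side tested_pack 0.88 [255. 184.]
side nest 0.81 [276. 341.]
[[255. 344.]
 [268. 295.]
 [130. 258.]]
```

```bash
python3 -c "
from station import *
print(finish_job())"
```

```text
the job is handed in; nothing more can be done
None
```

The arm is leaning back on its rest, the nest is against its end stop with the pack still in it, and the job is handed in. However, my first approach pressed the fingertips on the front bar with about 66 N at the wrist, so the run may have failed the 35 N limit; finish_job returned no verdict.

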